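Hang up the staining basket and bring the dried gel plate to the light box

TASK

First clear the light box: hang the slide basket by its handle on the hook of the drip stand. Then slide the steel lifter under the glass plate that carries the blue-banded gel, lift it off the drip tray without the robot touching the glass, keep it level and set it down gently on the light box's two rubber bars, centred and square to them. Finish with the lifter drawn out and laid flat on the bench and the basket still on its hook, and leave the blank plate and everything else where it stands.

Things in the scene. Friction and masses are not known exactly. Their poses are not given: they have to be found in the camera images.
- rack: White drip tray, fixed, 170 (x) x 260 (y) mm, floor 4 mm thick, sides and back with a 12 mm rim, front (-x, robot side) open. Origin: centre of its underside on the bench. Two bays centred at y = +62.5 and -62.5 mm, each with two blue ribs along x (x = -65 to 71 mm), 10 mm wide, 62 mm clear between them, tops 24 mm above the bench; a stop at each far end (x = 63 to 71 mm) rises to 34 mm.
- gel_plate: Glass plate with a pale dried gel film with blue bands on top: 110 (x) x 100 (y) x 4 mm, about 0.11 kg. Origin: centre of its underside; z up. It starts lying across the two ribs of one bay of the drip tray (either one), its x within a few degrees of the tray's x. Must not be touched by the robot.
- blank_plate: Bare clear glass plate, 110 x 100 x 4 mm, in the other bay of the drip tray; stays there. Origin: centre of its underside.
- lightbox: Grey light box with a white lit top, fixed, 190 (x) x 220 (y) x 45 mm high, front (-x) towards the robot. Origin: centre of its underside. On top two black rubber bars along x, 130 mm long, 10 mm wide, 12 mm high (tops 57 mm above the bench), at y = +36 and -36 mm, 62 mm clear between them; a plate lying across them leaves 12 mm of height below it.
- lightbox_mid (a point): Point midway between the rubber bars, at the height of their tops (57 mm above the bench); axes as the light box. The plate's origin belongs here.
- basket: Steel slide-staining basket full of glass slides, 84 (x) x 110 (y) x 37 mm high, about 0.25 kg, with a rigid upright arched handle in its y-z plane. Origin: centre of its underside. It starts standing on the rubber bars of the light box. The space under the handle is 72 mm high and about 95 mm wide.
- basket_bar (a point): Centre of the basket handle's straight red grip: 78 mm long along the basket's y, 10 mm thick (x), 12 mm high, 115 mm above the basket's underside. Axes as the basket.
- stand: Drip stand, fixed: round foot of 90 mm diameter, steel rod 12 mm thick and 270 mm tall, and one hook (8 mm round bar) that runs from the rod along the stand's -x, its axis 235 mm above the bench, 115 mm long, with its tip turned up so that the tip's top is 254 mm above the bench. Origin: on the bench at the rod's axis.
- hook_seat (a point): Point over the hook, 72 mm out from the rod's axis and 245 mm above the bench: about where the centre of the basket's handle grip comes to rest when hung. Axes as the stand (the hook points to -x).
- lifter: Plate lifter, 0.2 kg: flat steel blade 130 (x) x 48 (y) x 3 mm, cranked neck 16 mm wide up from its back edge, straight green handle from x = -200 to -85 mm, 18 mm wide (y), 22 mm high, its axis 50 mm above the blade's underside. Origin: centre of the blade's underside; +x points to the tip; centre of mass at x = -31 mm. Starts on the bench, blade flat.
- lifter_grip (a point): Point on the lifter's handle axis 125 mm behind the blade's centre and 50 mm above its underside: a good place to grip it across y. Axes as the lifter.
- lifter_tip (a point): Middle of the blade's front edge, 65 mm ahead of the lifter's origin.
- reagent: Clear reagent jar with white cap, 64 mm diameter, 130 mm tall; bystander. Origin: centre of its underside.
- beaker: Glass beaker, 70 mm diameter, 90 mm tall; bystander. Origin: centre of its underside.
- washbottle: White wash bottle, 68 mm diameter, 165 mm tall; bystander. Origin: centre of its underside.
- casting_tray: Clear gel casting tray with red end gates, 85 x 115 x 25 mm, lying in front of the light box; bystander. Origin: centre of its underside.
- comb: Red gel comb lying flat on the bench, 55 x 125 x 12 mm; bystander. Origin: centre of its underside.
- tip_box: Blue pipette tip box, 82 x 122 x 62 mm; bystander. Origin: centre of its underside.

How it is judged:
On the way, in this order (a step that is already met when the one before it is completed fails the run):
1. the basket hangs by its handle on the hook, let go (distance between basket_bar and hook_seat below 0.035 m and angle between basket's own z axis and vertical below 0.3 rad and contact force between basket and stand above 0.8 N and contact force between basket and the fingers below 0.05 N and linear speed of basket below 0.1 m/s), for 0.2 s.
2. the gel plate is borne by the lifter, clear of the drip tray (contact force between gel_plate and lifter above 0.3 N and contact force between each of gel_plate, lifter and rack below 0.05 N and height (world z) of gel_plate above 0.045 m and angle between gel_plate's own z axis and vertical below 0.25 rad), for 0.2 s.
At the end, for the whole second after the job is handed in: Gel plate at rest on both rubber bars, off their midpoint by under 20 mm along and 13 mm across, under 8 deg from square; basket hanging on the hook (grip within 35 mm of the seat, under 17 deg tilt); lifter at rest flat on the bench (within 6 mm, 3 deg), clear of the other things (x of gel_plate in the frame of lightbox_mid between -0.02 and 0.02 m and y of gel_plate in the frame of lightbox_mid between -0.013 and 0.013 m and z of gel_plate in the frame of lightbox_mid between -0.003 and 0.003 m and angle between the x axis of gel_plate and the x axis of lightbox, either way round below 0.14 rad and angle between gel_plate's own z axis and vertical below 0.04 rad and linear speed of each of gel_plate, lifter below 0.01 m/s and contact force between gel_plate and lifter below 0.02 N and contact force between gel_plate and lightbox above 0.3 N and distance between basket_bar and hook_seat below 0.035 m and angle between basket's own z axis and vertical below 0.3 rad and contact force between basket and stand above 0.8 N and linear speed of basket below 0.05 m/s and height (world z) of lifter below 0.006 m and angle between lifter's own z axis and vertical below 0.06 rad and contact force between lifter and lightbox below 0.02 N and contact force between lifter and rack below 0.02 N and contact force between lifter and casting_tray below 0.02 N); the robot touches nothing.
It fails at once if the robot touches the gel plate (contact force between any of the fingers, the arm and gel_plate above 0.2 N).
It fails at once if the gel plate is tipped by more than 17 degrees or falls on the bench or the tray floor (angle between gel_plate's own z axis and vertical above 0.3 rad or height (world z) of gel_plate below 0.016 m).
It fails at once if the gel plate is banged down on the light box (over 15 N) (contact force between gel_plate and lightbox above 15 N).
It fails at once if a bystander (reagent jar, beaker, wash bottle, casting tray, tip box, comb, blank plate) is shifted by more than 25 mm (distance of any of reagent, beaker, washbottle, casting_tray, tip_box, comb, blank_plate from where it was at the start of the episode above 0.025 m).
It also fails if it takes over 72 s, if anything falls off the work surface, if the arm or the gripper's body presses on something with over 40 N, if the wrist force passes 120 N, or if a joint passes its speed limit or range.

ROBOT

A 6-joint arm with a two-finger parallel gripper is mounted at the origin on the work surface. World frame = base frame: x ahead of the robot, y to its left, z up, the work surface at z = 0. Lengths are in m, angles in rad, forces in N, time in s.
With the tool pointing down it reaches from about 0.25 to 0.725 m from the base axis. Payload 4 kg.
Tool frame: the origin (TCP) lies between the finger pads; the fingertips stand 11 mm ahead of it and the grasp point (between the pads) lies 8 mm behind it (bot.tip_extent is the distance from the TCP to the fingertips, in m); z points along the fingers, y is the line along which they close (so a half turn about z gives the same grasp; the last joint's range is limited). The gripper opens to 85 mm and grips with 20 to 120 N. Pads are 22 mm wide; open, the fingers measure 114 mm over their backs; the gripper's body (76 mm by 85 mm) begins 54 mm behind the grasp point. The pads swing forward as they close: fully open they stand 13 mm farther back than shut.
Start: joints at [1.292, 0.241, 0.005, 1.335, 0, 1.571], TCP at [0.138, 0.481, 0.242] pointing down, gripper open.
Joint ranges: [-2.72, 2.72], [-1.05, 1.87], [-1.09, 1.28], [-1.99, 2.15], [-1.42, 1.44], [-3.14, 3.14]. Speed limits (rad/s): [2.79, 2.79, 3.14, 3.14, 3.14, 3.14].

INTERFACE

Orientations are given as a unit quaternion [x, y, z, w].
In Python, from workcell import bot gives the robot as it stands. The module is installed in compiled form; this text tells all that it offers.
- The arm moves only by the tool drive_tool, never from a script. Its argument "rows" is a list of rows, each an object of numbers: "dx", "dy", "dz": the shift along the tool's x, y, z in units of 50 mm (1.0 is 50 mm); "wx", "wy", "wz": the turn, a rotation vector about the tool's x, y, z in units of 5 degrees (1.0 is 5 degrees); "hand": the finger opening in mm, from 0 to 85.4. A call has 1 to 20 rows; each row is the pose to reach, as a shift and turn from the pose commanded when the call began, along the tool's axes at that moment; what a row does not reach only later rows make up. A row lasts 1/10 s, in which the tool goes at most 50 mm and 8.59 degrees, less where a joint would pass 70% of its speed; a pose out of reach is approached as far as the arm can. A call with a gripper value outside its range is refused whole. The fingers move at their own pace and stop on an object; the grip force is fixed at half the most. Time passes only in rows, so rows that repeat a pose let the fingers close. It gives the time, the measured TCP pose, the force, the opening and the grip force at its end, in the units of the state.
- bot.get_obs(): the state, without advancing time (a new reading comes with each control period).
- bot.camera(name): name is "scene" or "top"; returns the picture (384x512x3 uint8, red, green, blue); there is no depth.
- bot.get_calibration(name): a dict with "vfov" (degrees; the focal length in pixels is half the picture's height over the tangent of half this angle, whatever the lens; pixels are square), "cx", "cy" (the principal point, pixels), "origin" and "rotation" of the camera in the world. Camera axes: x right, y up, looking along -z (the intrinsics and any distortion apply to the point x, -y, -z); pixel columns grow to the right and rows downward; lengths in m; the calibration is good to about 2 mm. A picture is of the moment at which its call begins. get_calibration takes no time and is no camera call.
- bot.job_done(): hands the job in; it is judged then, once.
Trained networks look in the newest picture that a camera, given by its name, has taken for a name from the list of things; names that differ only in an ending like _2 or _b are one class to them, and where a whole thing is asked for, a point or a joint stands for the part that bears it (a point fixed in the world has none). Each returns a list of dicts, best first, with "score" (0 to 1); they miss things now and then, are a little off and sometimes report something else, mostly with a low value. They report only what shows in the picture. A call takes as long as a camera call.
- bot.look_for(camera, thing): "extent" ([centre column, centre row, width, height] in pixels, round what is visible of it).
- bot.outline_of(camera, thing): "region" (384x512 bool, what is visible of it) and "extent" ([centre column, centre row, width, height] in pixels, round what is visible of it).
The state is a dict: "clock": time; "joint_pos": joint angles; "joint_vel": joint speeds; "tau": joint torques, N m; "eef_pos": TCP position; "tool_rot": TCP orientation; "ft_force": force on the tool from outside, world axes, zero at the start; "ft_torque": the same for the moment, N m; "grip_width": finger opening in m; "grasp_force": force on a finger pad.
Only numpy, scipy, OpenCV 4.12 (cv2) and the standard library are available. Lean on these libraries where they do the work, as an engineer would, in place of code of your own. Each camera call takes 0.05 s, during which the arm holds its last target. There are 200 camera calls.

## Working session

There is one attempt and no reset: what is moved stays moved. The work goes in short steps, Python scripts to look and compute and a tool call to move; the robot and the scene stay as the last step left them, time stands still between calls to the robot, and variables do not carry over. Pictures are saved under pics/ and viewed, at most 10 in all, crops included, and the job is handed in when it is done.

Besides the shell and the picture viewer there is one more tool, called after ">>>" as name([rows], argument=value, ...), one row to a line, values as JSON. drive_tool: Moves the arm, as the interface text tells. Its arguments: {"type":"object","properties":{"rows":{"type":"array","items":{"type":"object","properties":{"dx":{"type":"number"},"dy":{"type":"number"},"dz":{"type":"number"},"wx":{"type":"number"},"wy":{"type":"number"},"wz":{"type":"number"},"hand":{"type":"number"}}}}},"required":["rows"]}

```bash
mkdir -p pics; cat > h.py <<'E'
import numpy as np, cv2
from workcell import bot
from scipy.spatial.transform import Rotation as R
def cal(n):
    c=bot.get_calibration(n); f=192/np.tan(np.radians(c['vfov'])/2)
    return c,f,np.array(c['origin']),np.array(c['rotation']).reshape(3,3)
def ray(n,u,v):
    c,f,o,Rm=cal(n); d=Rm@np.array([(u-c['cx'])/f,-(v-c['cy'])/f,-1]); return o,d
def atz(n,u,v,z):
    o,d=ray(n,u,v); return o+d*(z-o[2])/d[2]
def proj(n,p):
    c,f,o,Rm=cal(n); q=Rm.T@(np.array(p)-o); return np.array([c['cx']+f*q[0]/-q[2], c['cy']-f*q[1]/-q[2]])
def snap(n,name):
    im=bot.camera(n); cv2.imwrite('pics/'+name+'.png',im[:,:,::-1]); return im
E
python3 - <<'E'
from h import *
for n in ['scene','top']:
    print(bot.get_calibration(n)); snap(n,n+'0')
for t in ['rack','gel_plate','blank_plate','lightbox','basket','basket_bar','stand','lifter','reagent','beaker','washbottle','casting_tray','comb','tip_box']:
  for n in ['top','scene']:
    r=bot.look_for(n,t); print(t,n,[(np.round(a['extent']).tolist(),round(a['score'],2)) for a in r[:2]])
o=bot.get_obs(); print({k:np.round(v,3) for k,v in o.items()})
E
```

```text
{'vfov': 51.903321783694345, 'cx': 258.1426374634829, 'cy': 187.76121681498964, 'origin': array([1.46716641, 0.26090087, 1.27630272]), 'rotation': array([0.20816438, 0.2761176 , 0.75075203, 0.56284816])}
{'vfov': 50.317587012445756, 'cx': 256.8722941071082, 'cy': 190.8660470695843, 'origin': array([ 0.22339419, -0.00252905,  1.64945836]), 'rotation': array([-0.08026786,  0.08250035,  0.73417654, -0.66913046])}
rack top [([178.0, 201.0, 71.0, 63.0], 0.77)]
rack scene [([334.0, 240.0, 77.0, 42.0], 0.59), ([236.0, 176.0, 33.0, 21.0], 0.46)]
gel_plate top [([192.0, 197.0, 26.0, 31.0], 0.95), ([394.0, 216.0, 25.0, 16.0], 0.65)]
gel_plate scene [([319.0, 237.0, 34.0, 25.0], 0.63)]
blank_plate top [([162.0, 205.0, 31.0, 36.0], 0.67)]
blank_plate scene [([349.0, 237.0, 29.0, 28.0], 0.96), ([216.0, 211.0, 38.0, 36.0], 0.26)]
lightbox top [([285.0, 180.0, 68.0, 58.0], 0.84)]
lightbox scene [([215.0, 221.0, 72.0, 59.0], 0.81), ([142.0, 181.0, 34.0, 51.0], 0.46)]
basket top [([285.0, 176.0, 34.0, 22.0], 0.65)]
basket scene [([190.0, 161.0, 32.0, 28.0], 0.53)]
basket_bar top [([286.0, 173.0, 30.0
[... 932 characters left out ...]
top [([256.0, 247.0, 31.0, 18.0], 0.52)]
comb scene [([270.0, 181.0, 28.0, 17.0], 0.52)]
tip_box top [([349.0, 238.0, 34.0, 20.0], 0.88)]
tip_box scene [([187.0, 161.0, 36.0, 28.0], 0.56)]
{'clock': np.float64(1.5), 'joint_pos': array([1.292, 0.241, 0.005, 1.335, 0.   , 1.571]), 'joint_vel': array([-0.001, -0.002,  0.001, -0.002, -0.   ,  0.001]), 'tau': array([ 0.0000e+00, -3.7221e+01,  2.5269e+01,  1.0000e-03, -0.0000e+00,
       -0.0000e+00]), 'eef_pos': array([0.138, 0.481, 0.242]), 'tool_rot': array([ 0.139,  0.99 ,  0.   , -0.   ]), 'ft_force': array([ 0.896,  0.575, -0.405]), 'ft_torque': array([-0.015, -0.027, -0.031]), 'grasp_force': np.float64(0.0), 'grip_width': np.float64(0.085)}
```

View pics/top0.png

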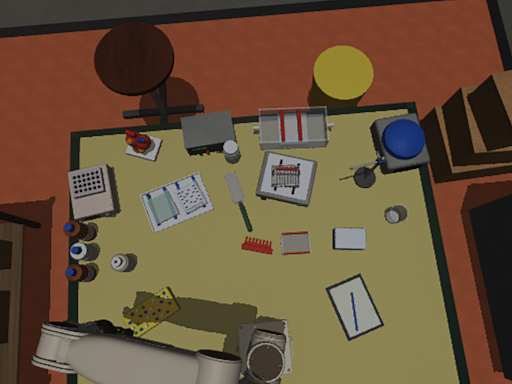

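View pics/scene0.png

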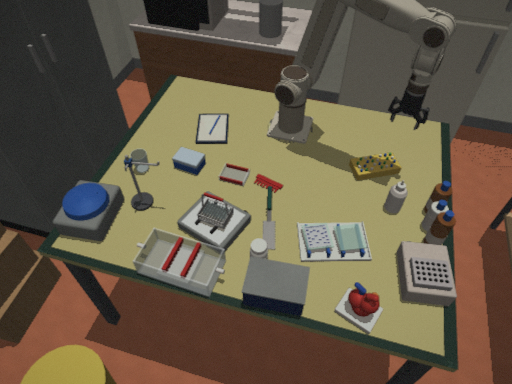

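The top view shows the rack at (178,201) with the gel in its right-hand bay at (192,197). The lifter is at (237,201), the light box and basket at (285,178), and the stand at (366,177) with its hook pointing left. Next I'll enlarge both views to refine these.

```bash
sed -i "s/np.array(c\['rotation'\]).reshape(3,3)/R.from_quat(c['rotation']).as_matrix()/" h.py
python3 - <<'E'
from h import *
for n,(a,b,c,d) in {'top':(135,385,145,265),'scene':(125,385,145,275)}.items():
    im=cv2.imread(f'pics/{n}0.png')[c:d,a:b]; im=cv2.convertScaleAbs(im,alpha=1.3)
    cv2.imwrite(f'pics/{n}c.png',cv2.resize(im,None,fx=800/(b-a),fy=800/(b-a),interpolation=cv2.INTER_CUBIC))
for t,z in [('rack',0.006),('gel_plate',.028),('blank_plate',.028),('lightbox',.045),('basket',.09),('basket_bar',.172),('stand',.0),('lifter',.01),('casting_tray',.02),('comb',.01)]:
  for n in ['top','scene']:
    bot.camera
    r=bot.outline_of(n,t)
    if r:
      m=r[0]['region'].astype(np.uint8); c,_=cv2.findContours(m,cv2.RETR_EXTERNAL,cv2.CHAIN_APPROX_NONE)
      k=np.vstack(c)[:,0,:].astype(float)
      P=np.array([atz(n,u,v,z)[:2] for u,v in k]); rr=cv2.minAreaRect((P*1000).astype(np.float32))
      print(t,n,round(r[0]['score'],2),np.round(rr[0]),np.round(rr[1]),round(rr[2],1), int(m.sum()))
E
```

```text
rack top 0.95 [598. 312.] [180. 267.] 17.4 1458
rack scene 0.62 [598. 308.] [179. 265.] 16.3 1272
gel_plate top 0.72 [ 658. -145.] [112.  89.] 84.6 604
gel_plate scene 0.67 [609. 246.] [113. 102.] 23.9 659
blank_plate top 0.9 [576. 366.] [113. 101.] 22.5 684
blank_plate scene 0.93 [578. 363.] [112. 101.] 23.0 666
lightbox top 0.89 [ 641. -146.] [223. 204.] 73.4 1942
lightbox scene 0.85 [ 663. -147.] [240. 204.] 78.8 1604
basket top 0.65 [ 642. -139.] [114.  93.] 81.7 650
basket scene 0.62 [ 649. -141.] [130. 117.] 81.7 652
basket_bar top 0.81 [ 619. -130.] [98. 81.] 84.6 547
basket_bar scene 0.59 [ 744. -104.] [208. 183.] 72.6 1609
stand top 0.97 [ 651. -505.] [110. 163.] 24.2 531
stand scene 0.76 [ 521. -534.] [332. 145.] 28.6 613
lifter top 0.95 [572.  54.] [256.  50.] 13.2 535
lifter scene 0.94 [554.  43.] [306.  47.] 14.7 439
casting_tray top 0.87 [ 383. -156.] [116.  87.] 88.1 624
casting_tray scene 0.55 [ 390. -157.] [124. 104.] 88.2 489
comb top 0.66 [387.  -4.] [124.  51.] 73.5 369
comb scene 0.66 [390. -11.] [126.  50.] 72.1 211
```

View pics/topc.png

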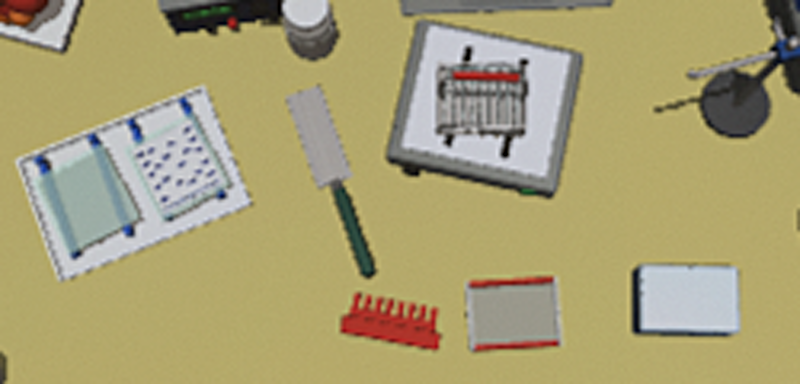

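View pics/scenec.png

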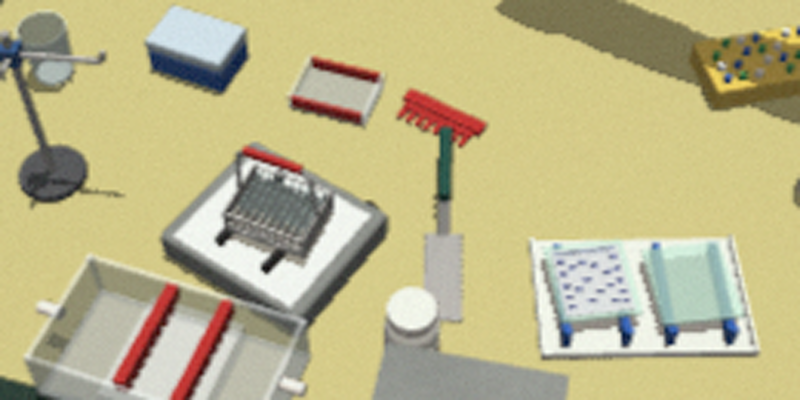

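```bash
cat >> h.py <<'E'
from scipy.optimize import minimize
S=4
def box(x0,x1,y0,y1,z0,z1): return np.array([[x,y,z] for x in(x0,x1) for y in(y0,y1) for z in(z0,z1)])
def render(n,parts,p,CT):
    m=np.zeros((384*S,512*S),np.uint8); c,f,o,Rm=CT
    Z=R.from_euler('z',p[2]).as_matrix()
    for b in parts:
        q=(b@Z.T+[p[0],p[1],0]-o)@Rm
        uv=np.c_[c['cx']+f*q[:,0]/-q[:,2],c['cy']-f*q[:,1]/-q[:,2]]
        h=cv2.convexHull(((uv+.5)*S*16-8).astype(np.float32)).astype(np.int32)
        cv2.fillConvexPoly(m,h,1,shift=4)
    return m
def fit(masks,parts,p0):
    M={n:cv2.resize(m.astype(np.uint8)*255,None,fx=S,fy=S,interpolation=cv2.INTER_LINEAR)>127 for n,m in masks.items()}
    C={n:cal(n) for n in M}
    def cost(p):
        t=0
        for n in M:
            r=render(n,parts,p,C[n])>0; t+=1-(r&M[n]).sum()/(r|M[n]).sum()
        return t
    p0=np.array(p0,float); s=[p0]+[p0+d for d in np.diag([.012,.012,.08])]
    r=minimize(cost,p0,method='Nelder-Mead',options=dict(initial_simplex=np.array(s),xatol=2e-4,fatol=1e-4))
    return r.x,r.fun
def mask(n,t,near,fill=True):
    r=[a for a in bot.outline_of(n,t) if np.hypot(a['extent'][0]-near[0],a['extent'][1]-near[1])<12]
    if not r: return None
    m=r[0]['region'].astype(np.uint8)
    if fill: m=cv2.morphologyEx(m,cv2.MORPH_CLOSE,np.ones((3,3))); c,_=cv2.findContours(m,0,2); cv2.drawContours(m,c,-1,1,-1)
    return m
LIFT=[box(-.065,.065,-.024,.024,0,.003),box(-.2,-.085,-.009,.009,.039,.061),box(-.095,-.065,-.008,.008,0,.05)]
PLATE=[box(-.055,.055,-.05,.05,.024,.028)]
BASKET=[box(-.042,.042,-.055,.055,.057,.094)]
LB=[box(-.095,.095,-.11,.11,0,.045)]
RACK=[box(-.085,.085,-.13,.13,0,.008)]
BAR=[box(-.005,.005,-.039,.039,.166,.178)]
def redmask(n,ext):
    im=bot.camera(n).astype(int); m=((im[...,0]>110)&(im[...,1]<75)&(im[...,2]<75)).astype(np.uint8)
    k=np.zeros_like(m); a,b,c,d=ext; k[c:d,a:b]=m[c:d,a:b]; return k
E
python3 - <<'E'
from h import *
J=[('rack',RACK,(178,201),(334,240),(.598,.31,.3)),('gel_plate',PLATE,(192,197),(319,237),(.609,.246,.36)),('lightbox',LB,(285,180),(215,221),(.64,-.146,-.25)),('lifter',LIFT,(237,201),(268,218),(.6,.05,.23)),('casting_tray',[box(-.0425,.0425,-.0575,.0575,0,.025)],(296,245),(235,174),(.383,-.156,0))]
for t,pa,a,b,p0 in J:
    M={n:mask(n,t,c) for n,c in(('top',a),('scene',b))}; M={k:v for k,v in M.items() if v is not None}
    for sub in (M,)+tuple({k:M[k]} for k in M if len(M)>1):
        x,f=fit(sub,pa,p0); print(t,list(sub),np.round(x,4),round(f,3))
M={'top':redmask('top',(265,305,160,185)),'scene':redmask('scene',(195,232,188,205))}
print([m.sum() for m in M.values()])
for sub in (M,{'top':M['top']},{'scene':M['scene']}): print('bar',*fit(sub,BAR,(.64,-.14,-.2)))
# hook points
for n,rows in (('top',[((690,75)),((785,50)),((735,103))]),('scene',[((102,58)),((8,50)),((55,172))])):
    s=(3.2,135,145) if n=='top' else (3.077,125,145)
    for (u,v),z in zip(rows,(.245,.235,.0)): print(n,np.round(atz(n,u/s[0]+s[1]-.3,v/s[0]+s[2]-.3,z),4))
E
```

```text
rack ['top', 'scene'] [0.5975 0.3095 0.3008] 0.583
rack ['top'] [0.5972 0.3107 0.2974] 0.032
rack ['scene'] [0.5996 0.3077 0.2879] 0.543
gel_plate ['scene'] [0.6077 0.245  0.4172] 0.052
lightbox ['top', 'scene'] [ 0.6475 -0.1489 -0.3001] 0.454
lightbox ['top'] [ 0.6471 -0.1483 -0.3002] 0.029
lightbox ['scene'] [ 0.6483 -0.153  -0.2609] 0.421
lifter ['top', 'scene'] [0.6352 0.0669 0.2632] 0.378
lifter ['top'] [0.6365 0.0684 0.2582] 0.127
lifter ['scene'] [0.6344 0.0652 0.2528] 0.213
casting_tray ['top', 'scene'] [ 0.3835 -0.1581 -0.0289] 0.131
casting_tray ['top'] [ 0.3834 -0.1568 -0.0276] 0.059
casting_tray ['scene'] [ 0.3839 -0.1583 -0.0126] 0.066
[np.uint64(34), np.uint64(33)]
bar [ 0.64753697 -0.14247769 -0.17961664] 1.2107665985788858
bar [ 0.64752269 -0.14069796 -0.22146288] 0.5655671761866452
bar [ 0.64947126 -0.14711    -0.16711037] 0.6442634080108622
top [ 0.6045 -0.3621  0.245 ]
top [ 0.6263 -0.4754  0.235 ]
top [ 0.6279 -0.4777  0.    ]
scene [ 0.6137 -0.3644  0.245 ]
scene [ 0.6249 -0.4841  0.235 ]
scene [ 0.6228 -0.4805  0.    ]
```

```bash
cat >> h.py <<'E'
def redm(n,ext):
    im=bot.camera(n).astype(int); m=((im[...,0]>70)&(im[...,0]>1.8*im[...,1])&(im[...,0]>1.8*im[...,2])).astype(np.uint8)
    k=np.zeros_like(m); a,b,c,d=ext; k[c:d,a:b]=m[c:d,a:b]; return k
t=np.linspace(0,2*np.pi,40)
def cyl(r,z0,z1,x=0): return np.vstack([np.c_[x+r*np.cos(t),r*np.sin(t),0*t+z] for z in(z0,z1)])
STAND=[cyl(.045,0,.012),cyl(.006,0,.27),box(-.115,0,-.004,.004,.231,.239),box(-.119,-.111,-.004,.004,.231,.254)]
def rep(name,M,parts,p0):
    for sub in ((M,) if len(M)<2 else (M,)+tuple({k:M[k]} for k in M)):
        x,f=fit(sub,parts,p0); print(name,list(sub),np.round(x,4),round(f,3))
def masks(t,a,b):
    M={n:mask(n,t,c) for n,c in(('top',a),('scene',b))}; return {k:v for k,v in M.items() if v is not None}
E
python3 - <<'E'
from h import *
M={'top':redm('top',(265,305,160,185)),'scene':redm('scene',(195,232,185,205))}
print([m.sum() for m in M.values()]); rep('bar',M,BAR,(.647,-.142,-.18))
rep('stand',masks('stand',(366,171),(140,181)),STAND,(.626,-.479,-1.42))
rep('gel',masks('gel_plate',(192,197),(319,237)),PLATE,(.608,.245,.4))
rep('blank',masks('blank_plate',(162,205),(349,237)),PLATE,(.578,.363,.4))
M=masks('lifter',(237,201),(268,218)); 
cs=[cv2.imread('pics/top0.png')]
rep('lifter',M,LIFT,(.635,.067,.26))
print(bot.get_obs()['clock'])
E
```

```text
[np.uint64(46), np.uint64(54)]
bar ['top', 'scene'] [ 0.6467 -0.1431 -0.1478] 0.843
bar ['top'] [ 0.6453 -0.1402 -0.1378] 0.412
bar ['scene'] [ 0.6498 -0.1435 -0.1859] 0.413
stand ['top'] [ 0.6322 -0.478  -1.2834] 0.197
gel ['scene'] [0.609  0.2447 0.4071] 0.05
blank ['top', 'scene'] [0.5751 0.3658 0.4131] 0.165
blank ['top'] [0.576  0.3674 0.4221] 0.057
blank ['scene'] [0.5746 0.3627 0.4017] 0.068
lifter ['top', 'scene'] [0.6354 0.0666 0.254 ] 0.346
lifter ['top'] [0.6354 0.0679 0.2573] 0.081
lifter ['scene'] [0.6342 0.065  0.2598] 0.221
3.6
```

```bash
cat >> h.py <<'E'
def to(p,az,name=''):
    """row from the present pose to TCP p, tool down with its y axis at azimuth az (rad)"""
    o=bot.get_obs(); r=R.from_quat(o['tool_rot']); y=[np.cos(az),np.sin(az),0]; z=[0,0,-1]
    T=R.from_matrix(np.c_[np.cross(y,z),y,z])
    d=r.inv().apply(np.array(p)-o['eef_pos'])/.05; w=np.degrees((r.inv()*T).as_rotvec())/5
    print(name,'d',np.round(d,2),'w',np.round(w,2))
def st():
    o=bot.get_obs(); r=R.from_quat(o['tool_rot']).as_matrix()
    print('t',round(o['clock'],2),'q',np.round(np.degrees(o['joint_pos'])),'tcp',np.round(o['eef_pos'],4),'az',round(np.arctan2(r[1,1],r[0,1]),3),'zax',np.round(r[:,2],3),'F',np.round(o['ft_force'],2),'T',np.round(o['ft_torque'],2),'w',round(o['grip_width'],4),'g',round(o['grasp_force'],1))
E
python3 - <<'E'
from h import *
st(); to((.643,-.166,.242),-.16,'above')
E
```

```text
t 3.6 q [74. 14.  0. 77. -0. 90.] tcp [0.1376 0.4807 0.2423] az 1.292 zax [ 0. -0. -1.] F [ 0.46 -0.25  0.26] T [-0.    0.02  0.03] w 0.0858 g 0.0
above d [-1.328e+01 -9.650e+00  1.000e-02] w [ 0.    0.   16.64]
```

>>> drive_tool([
  {"dx": -13.28, "dy": -9.65, "dz": 0, "wz": 16.64, "hand": 60},
  {"dx": -13.28, "dy": -9.65, "dz": 0, "wz": 16.64, "hand": 60},
  {"dx": -13.28, "dy": -9.65, "dz": 0, "wz": 16.64, "hand": 60},
  {"dx": -13.28, "dy": -9.65, "dz": 0, "wz": 16.64, "hand": 60},
  {"dx": -13.28, "dy": -9.65, "dz": 0, "wz": 16.64, "hand": 60},
  {"dx": -13.28, "dy": -9.65, "dz": 0, "wz": 16.64, "hand": 60},
  {"dx": -13.28, "dy": -9.65, "dz": 0, "wz": 16.64, "hand": 60},
  {"dx": -13.28, "dy": -9.65, "dz": 0, "wz": 16.64, "hand": 60},
  {"dx": -13.28, "dy": -9.65, "dz": 0, "wz": 16.64, "hand": 60},
  {"dx": -13.28, "dy": -9.65, "dz": 0, "wz": 16.64, "hand": 60},
  {"dx": -13.28, "dy": -9.65, "dz": 0, "wz": 16.64, "hand": 60},
  {"dx": -13.28, "dy": -9.65, "dz": 0, "wz": 16.64, "hand": 60},
  {"dx": -13.28, "dy": -9.65, "dz": 0, "wz": 16.64, "hand": 60},
  {"dx": -13.28, "dy": -9.65, "dz": 0, "wz": 16.64, "hand": 60},
  {"dx": -13.28, "dy": -9.65, "dz": 0, "wz": 16.64, "hand": 60},
  {"dx": -13.28, "dy": -9.65, "dz": 0, "wz": 16.64, "hand": 60},
  {"dx": -13.28, "dy": -9.65, "dz": 0, "wz": 16.64, "hand": 60},
  {"dx": -13.28, "dy": -9.65, "dz": 0, "wz": 16.64, "hand": 60},
  {"dx": -13.28, "dy": -9.65, "dz": 0, "wz": 16.64, "hand": 60},
  {"dx": -13.28, "dy": -9.65, "dz": 0, "wz": 16.64, "hand": 60},
])

```text
invalid input at $.rows[0]: expected keys dx, dy, dz, wx, wy, wz, hand
```

```bash
python3 - <<'E'
from h import *
st(); to((.643,-.166,.166),-.16,'down')
im=snap('scene','s1'); cv2.imwrite('pics/s1c.png',cv2.resize(im[140:260,150:290,::-1],None,fx=5,fy=5,interpolation=cv2.INTER_CUBIC))
M={'scene':redm('scene',(195,232,185,207))}; print(M['scene'].sum()); rep('bar',M,BAR,(.647,-.142,-.18))
for y in (-.039,.039): print(proj('scene',(.647-y*-.16,-.142+y,.172)))
E
```

```text
t 3.6 q [74. 14.  0. 77. -0. 90.] tcp [0.1376 0.4807 0.2423] az 1.292 zax [ 0. -0. -1.] F [ 0.46 -0.25  0.26] T [-0.    0.02  0.03] w 0.0858 g 0.0
down d [-13.28  -9.65   1.53] w [ 0.    0.   16.64]
53
bar ['scene'] [ 0.6495 -0.1426 -0.1812] 0.427
[204.53689993 192.89155405]
[223.63869204 200.17260322]
```

View pics/s1c.png

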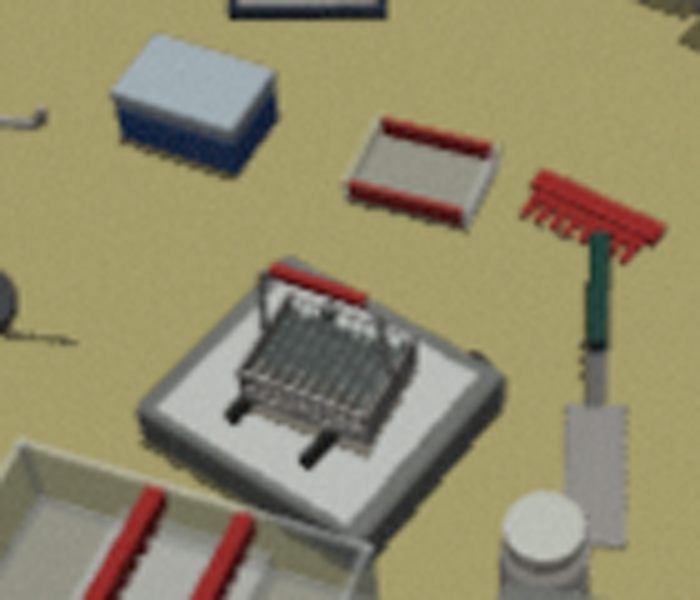

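The move was refused because every key is required. The picture shows the red bar running from (204,194) to (223,200), which agrees with my projected estimate.

>>> drive_tool([
  {"dx": -13.28, "dy": -9.65, "dz": 0, "wx": 0, "wy": 0, "wz": 16.64, "hand": 60},
  {"dx": -13.28, "dy": -9.65, "dz": 0, "wx": 0, "wy": 0, "wz": 16.64, "hand": 60},
  {"dx": -13.28, "dy": -9.65, "dz": 0, "wx": 0, "wy": 0, "wz": 16.64, "hand": 60},
  {"dx": -13.28, "dy": -9.65, "dz": 0, "wx": 0, "wy": 0, "wz": 16.64, "hand": 60},
  {"dx": -13.28, "dy": -9.65, "dz": 0, "wx": 0, "wy": 0, "wz": 16.64, "hand": 60},
  {"dx": -13.28, "dy": -9.65, "dz": 0, "wx": 0, "wy": 0, "wz": 16.64, "hand": 60},
  {"dx": -13.28, "dy": -9.65, "dz": 0, "wx": 0, "wy": 0, "wz": 16.64, "hand": 60},
  {"dx": -13.28, "dy": -9.65, "dz": 0, "wx": 0, "wy": 0, "wz": 16.64, "hand": 60},
  {"dx": -13.28, "dy": -9.65, "dz": 0, "wx": 0, "wy": 0, "wz": 16.64, "hand": 60},
  {"dx": -13.28, "dy": -9.65, "dz": 0, "wx": 0, "wy": 0, "wz": 16.64, "hand": 60},
  {"dx": -13.28, "dy": -9.65, "dz": 0, "wx": 0, "wy": 0, "wz": 16.64, "hand": 60},
  {"dx": -13.28, "dy": -9.65, "dz": 0, "wx": 0, "wy": 0, "wz": 16.64, "hand": 60},
  {"dx": -13.28, "dy": -9.65, "dz": 0, "wx": 0, "wy": 0, "wz": 16.64, "hand": 60},
  {"dx": -13.28, "dy": -9.65, "dz": 0, "wx": 0, "wy": 0, "wz": 16.64, "hand": 60},
  {"dx": -13.28, "dy": -9.65, "dz": 0, "wx": 0, "wy": 0, "wz": 16.64, "hand": 60},
  {"dx": -13.28, "dy": -9.65, "dz": 0, "wx": 0, "wy": 0, "wz": 16.64, "hand": 60},
  {"dx": -13.28, "dy": -9.65, "dz": 0, "wx": 0, "wy": 0, "wz": 16.64, "hand": 60},
  {"dx": -13.28, "dy": -9.65, "dz": 0, "wx": 0, "wy": 0, "wz": 16.64, "hand": 60},
  {"dx": -13.28, "dy": -9.65, "dz": 0, "wx": 0, "wy": 0, "wz": 16.64, "hand": 60},
  {"dx": -13.28, "dy": -9.65, "dz": 0, "wx": 0, "wy": 0, "wz": 16.64, "hand": 60},
])

```text
clock: 5.7
eef_pos: [0.6427, -0.1649, 0.2424]
tool_rot: [0.761, 0.649, -0.0, -0.0]
ft_force: [-0.2, 0.6, 0.0]
grip_width: 0.0601
grasp_force: 0.0
```

```bash
python3 - <<'E'
from h import *
st(); to((.643,-.166,.166),-.16,'down')
E
```

```text
t 5.7 q [-14.  34.  30.  87.   0.  85.] tcp [ 0.6427 -0.1649  0.2424] az -0.159 zax [-0.  0. -1.] F [-0.18  0.65  0.04] T [0.02 0.05 0.04] w 0.0601 g 0.0
down d [-0.02  0.01  1.53] w [-0.01 -0.    0.01]
```

>>> drive_tool([
  {"dx": 0, "dy": 0, "dz": 0.7, "wx": 0, "wy": 0, "wz": 0, "hand": 60},
  {"dx": 0, "dy": 0, "dz": 1.53, "wx": 0, "wy": 0, "wz": 0, "hand": 60},
  {"dx": 0, "dy": 0, "dz": 1.53, "wx": 0, "wy": 0, "wz": 0, "hand": 60},
  {"dx": 0, "dy": 0, "dz": 1.53, "wx": 0, "wy": 0, "wz": 0, "hand": 0},
  {"dx": 0, "dy": 0, "dz": 1.53, "wx": 0, "wy": 0, "wz": 0, "hand": 0},
  {"dx": 0, "dy": 0, "dz": 1.53, "wx": 0, "wy": 0, "wz": 0, "hand": 0},
  {"dx": 0, "dy": 0, "dz": 1.53, "wx": 0, "wy": 0, "wz": 0, "hand": 0},
  {"dx": 0, "dy": 0, "dz": 1.53, "wx": 0, "wy": 0, "wz": 0, "hand": 0},
  {"dx": 0, "dy": 0, "dz": 1.53, "wx": 0, "wy": 0, "wz": 0, "hand": 0},
])

```text
clock: 6.6
eef_pos: [0.6445, -0.1662, 0.1687]
tool_rot: [0.761, 0.648, 0.002, 0.002]
ft_force: [-0.9, 0.1, 6.0]
grip_width: 0.0085
grasp_force: 59.5
```

>>> drive_tool([
  {"dx": 0, "dy": 0, "dz": -0.2, "wx": 0, "wy": 0, "wz": 0, "hand": 0},
  {"dx": 0, "dy": 0, "dz": -0.5, "wx": 0, "wy": 0, "wz": 0, "hand": 0},
  {"dx": 0, "dy": 0, "dz": -0.9, "wx": 0, "wy": 0, "wz": 0, "hand": 0},
  {"dx": 0, "dy": 0, "dz": -1.4, "wx": 0, "wy": 0, "wz": 0, "hand": 0},
  {"dx": 0, "dy": 0, "dz": -1.9, "wx": 0, "wy": 0, "wz": 0, "hand": 0},
  {"dx": 0, "dy": 0, "dz": -2.2, "wx": 0, "wy": 0, "wz": 0, "hand": 0},
  {"dx": 0, "dy": 0, "dz": -2.26, "wx": 0, "wy": 0, "wz": 0, "hand": 0},
  {"dx": 0, "dy": 0, "dz": -2.26, "wx": 0, "wy": 0, "wz": 0, "hand": 0},
])

```text
clock: 7.4
eef_pos: [0.6432, -0.1661, 0.2789]
tool_rot: [0.761, 0.648, 0.0, 0.0]
ft_force: [-0.0, -0.6, -3.2]
grip_width: 0.0088
grasp_force: 58.4
```

```bash
python3 - <<'E'
from h import *
st()
im=snap('scene','s2')[:,:,::-1]; im2=snap('top','t2')[:,:,::-1]
a=cv2.resize(im[110:240,110:270],(480,390),interpolation=cv2.INTER_CUBIC);b=cv2.resize(im2[130:230,265:395],(320,246),interpolation=cv2.INTER_CUBIC)
c=np.zeros((390,800,3),np.uint8);c[:,:480]=a;c[:246,480:]=b;cv2.imwrite('pics/c2.png',c)
# bright hook pixels in the top view
g=cv2.cvtColor(im2,cv2.COLOR_BGR2GRAY)
rep('stand',masks('stand',(366,171),(140,181)),STAND,(.629,-.479,-1.36))
E
```

```text
t 7.4 q [-14.  34.  36.  92.  -0.  85.] tcp [ 0.6432 -0.1661  0.2789] az -0.16 zax [ 0. -0. -1.] F [-0.04 -0.56 -3.16] T [-0.07 -0.   -0.04] w 0.0088 g 58.4
stand ['top', 'scene'] [ 0.6285 -0.4778 -1.354 ] 0.415
stand ['top'] [ 0.6296 -0.477  -1.3036] 0.224
stand ['scene'] [ 0.6276 -0.4785 -1.3871] 0.172
```

View pics/c2.png

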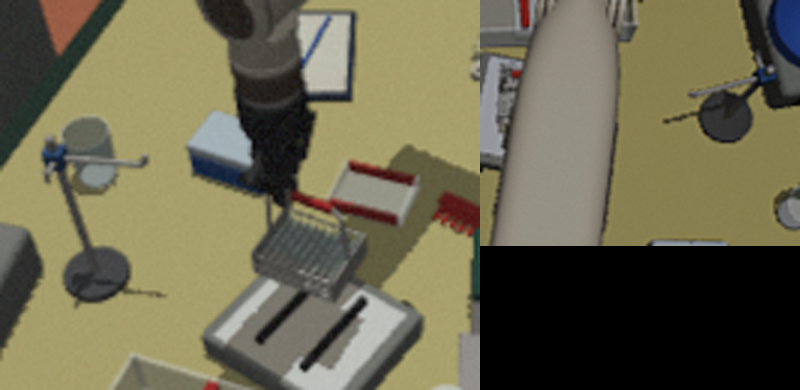

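The basket is lifted cleanly. In the left view the hook runs from (55,157) to a tip at (143,160). I'll rotate and move to a point in front of the tip.

```bash
python3 - <<'E'
from h import *
to((.590,-.25,.283),-1.354,'a'); to((.572,-.336,.283),-1.354,'b')
E
```

```text
a d [-1.83 -0.77 -0.12] w [-0.03  0.02 13.68]
b d [-3.59 -0.85 -0.12] w [-0.03  0.02 13.68]
```

>>> drive_tool([
  {"dx": -0.1, "dy": -0.05, "dz": -0.1, "wx": 0, "wy": 0, "wz": 0.6, "hand": 0},
  {"dx": -0.4, "dy": -0.17, "dz": -0.1, "wx": 0, "wy": 0, "wz": 1.8, "hand": 0},
  {"dx": -0.7, "dy": -0.3, "dz": -0.1, "wx": 0, "wy": 0, "wz": 3.3, "hand": 0},
  {"dx": -0.9, "dy": -0.4, "dz": -0.1, "wx": 0, "wy": 0, "wz": 4.8, "hand": 0},
  {"dx": -1.1, "dy": -0.5, "dz": -0.1, "wx": 0, "wy": 0, "wz": 6.3, "hand": 0},
  {"dx": -1.3, "dy": -0.6, "dz": -0.1, "wx": 0, "wy": 0, "wz": 7.8, "hand": 0},
  {"dx": -1.5, "dy": -0.7, "dz": -0.1, "wx": 0, "wy": 0, "wz": 9.3, "hand": 0},
  {"dx": -1.7, "dy": -0.75, "dz": -0.1, "wx": 0, "wy": 0, "wz": 10.8, "hand": 0},
  {"dx": -1.83, "dy": -0.77, "dz": -0.1, "wx": 0, "wy": 0, "wz": 12.2, "hand": 0},
  {"dx": -1.9, "dy": -0.77, "dz": -0.1, "wx": 0, "wy": 0, "wz": 13.3, "hand": 0},
  {"dx": -2.1, "dy": -0.79, "dz": -0.1, "wx": 0, "wy": 0, "wz": 13.68, "hand": 0},
  {"dx": -2.5, "dy": -0.81, "dz": -0.1, "wx": 0, "wy": 0, "wz": 13.68, "hand": 0},
  {"dx": -3.0, "dy": -0.83, "dz": -0.1, "wx": 0, "wy": 0, "wz": 13.68, "hand": 0},
  {"dx": -3.4, "dy": -0.85, "dz": -0.1, "wx": 0, "wy": 0, "wz": 13.68, "hand": 0},
  {"dx": -3.59, "dy": -0.85, "dz": -0.1, "wx": 0, "wy": 0, "wz": 13.68, "hand": 0},
  {"dx": -3.59, "dy": -0.85, "dz": -0.1, "wx": 0, "wy": 0, "wz": 13.68, "hand": 0},
  {"dx": -3.59, "dy": -0.85, "dz": -0.1, "wx": 0, "wy": 0, "wz": 13.68, "hand": 0},
])

```text
clock: 9.3
eef_pos: [0.5726, -0.336, 0.2835]
tool_rot: [0.994, 0.108, -0.0, -0.001]
ft_force: [-0.5, 0.1, -2.4]
grip_width: 0.0086
grasp_force: 58.4
```

```bash
python3 - <<'E'
from h import *
st()
im=snap('scene','s3')[:,:,::-1]; im2=snap('top','t3')[:,:,::-1]
a=cv2.resize(im[120:230,115:235],(480,440),interpolation=cv2.INTER_CUBIC);b=cv2.resize(im2[130:210,310:390],(320,320),interpolation=cv2.INTER_CUBIC)
c=np.zeros((440,800,3),np.uint8);c[:,:480]=a;c[:320,480:]=b;cv2.imwrite('pics/c3.png',c)
to((.588,-.407,.283),-1.354,'in')
print(proj('scene',(.596,-.331,.288)))
M=redm('scene',(160,235,130,200)); print(M.sum(), np.argwhere(M).mean(0)[::-1] if M.sum() else '')
E
```

```text
t 9.3 q [-30.  34.  36.  93.   0. 137.] tcp [ 0.5726 -0.336   0.2835] az -1.354 zax [-0.     0.001 -1.   ] F [-0.49  0.14 -2.36] T [ 0.03  0.04 -0.04] w 0.0086 g 58.4
in d [-0.02  1.46  0.02] w [-0.01 -0.    0.01]
[166.31265179 153.59893259]
60 [202.71666667 166.76666667]
```

View pics/c3.png

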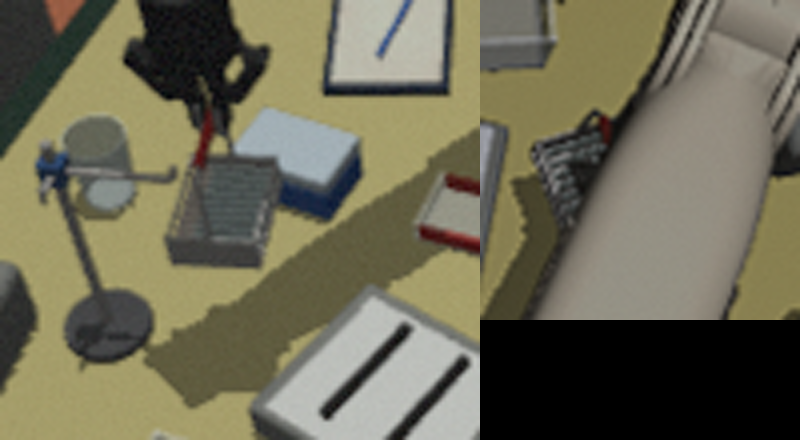

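The bar lies from (209,112) to (202,163) in the left crop, just in front of the hook tip at (173,172), as projected. Now I'll move it in over the hook.

>>> drive_tool([
  {"dx": 0, "dy": 0.1, "dz": 0, "wx": 0, "wy": 0, "wz": 0, "hand": 0},
  {"dx": 0, "dy": 0.3, "dz": 0, "wx": 0, "wy": 0, "wz": 0, "hand": 0},
  {"dx": 0, "dy": 0.5, "dz": 0, "wx": 0, "wy": 0, "wz": 0, "hand": 0},
  {"dx": 0, "dy": 0.7, "dz": 0, "wx": 0, "wy": 0, "wz": 0, "hand": 0},
  {"dx": 0, "dy": 0.9, "dz": 0, "wx": 0, "wy": 0, "wz": 0, "hand": 0},
  {"dx": 0, "dy": 1.1, "dz": 0, "wx": 0, "wy": 0, "wz": 0, "hand": 0},
  {"dx": 0, "dy": 1.3, "dz": 0, "wx": 0, "wy": 0, "wz": 0, "hand": 0},
  {"dx": 0, "dy": 1.44, "dz": 0, "wx": 0, "wy": 0, "wz": 0, "hand": 0},
  {"dx": 0, "dy": 1.46, "dz": 0, "wx": 0, "wy": 0, "wz": 0, "hand": 0},
  {"dx": 0, "dy": 1.46, "dz": 0, "wx": 0, "wy": 0, "wz": 0, "hand": 0},
])

```text
clock: 10.45
eef_pos: [0.5885, -0.4075, 0.2835]
tool_rot: [0.994, 0.108, -0.0, -0.0]
ft_force: [-0.1, -0.4, -2.6]
grip_width: 0.0083
grasp_force: 58.4
```

>>> drive_tool([
  {"dx": 0, "dy": 0, "dz": 0.15, "wx": 0, "wy": 0, "wz": 0, "hand": 0},
  {"dx": 0, "dy": 0, "dz": 0.35, "wx": 0, "wy": 0, "wz": 0, "hand": 0},
  {"dx": 0, "dy": 0, "dz": 0.55, "wx": 0, "wy": 0, "wz": 0, "hand": 0},
  {"dx": 0, "dy": 0, "dz": 0.7, "wx": 0, "wy": 0, "wz": 0, "hand": 0},
  {"dx": 0, "dy": 0, "dz": 0.76, "wx": 0, "wy": 0, "wz": 0, "hand": 0},
  {"dx": 0, "dy": 0, "dz": 0.76, "wx": 0, "wy": 0, "wz": 0, "hand": 0},
])

```text
clock: 11.05
eef_pos: [0.5881, -0.4072, 0.2452]
tool_rot: [0.994, 0.108, -0.0, -0.0]
ft_force: [-0.1, 0.0, -3.1]
grip_width: 0.0084
grasp_force: 58.4
```

```bash
python3 - <<'E'
from h import *
st()
im=snap('scene','s4')[:,:,::-1]
cv2.imwrite('pics/c4.png',cv2.resize(im[120:220,115:225],(660,600),interpolation=cv2.INTER_CUBIC))
E
```

```text
t 11.05 q [-35.  41.  44.  93.   0. 133.] tcp [ 0.5881 -0.4072  0.2452] az -1.354 zax [-0.001  0.001 -1.   ] F [-0.06  0.   -3.09] T [-0.05  0.07 -0.01] w 0.0084 g 58.4
```

View pics/c4.png

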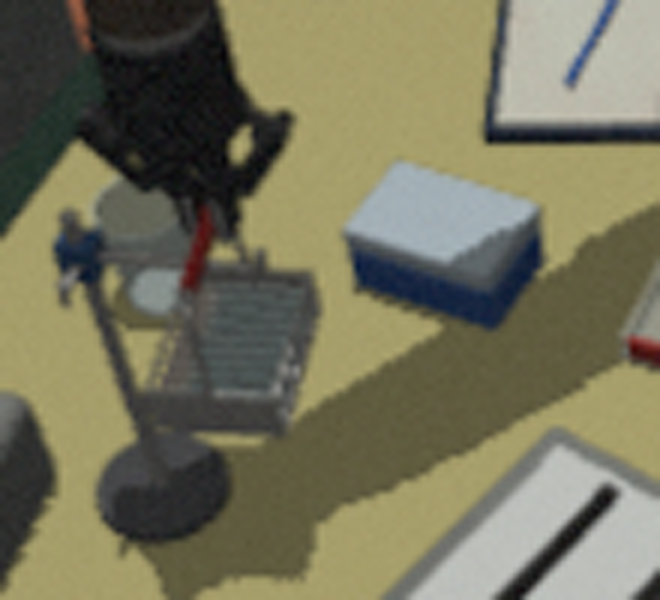

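The red bar, (205,215) to (190,290), crosses above the hook, and the tip shows at (255,262) outside it. I'll lower onto the hook in small steps.

>>> drive_tool([
  {"dx": 0, "dy": 0, "dz": 0.03, "wx": 0, "wy": 0, "wz": 0, "hand": 0},
  {"dx": 0, "dy": 0, "dz": 0.06, "wx": 0, "wy": 0, "wz": 0, "hand": 0},
  {"dx": 0, "dy": 0, "dz": 0.09, "wx": 0, "wy": 0, "wz": 0, "hand": 0},
  {"dx": 0, "dy": 0, "dz": 0.09, "wx": 0, "wy": 0, "wz": 0, "hand": 0},
])

```text
clock: 11.5
eef_pos: [0.5885, -0.4077, 0.2418]
tool_rot: [0.994, 0.108, 0.0, 0.0]
ft_force: [0.5, 0.2, -1.9]
grip_width: 0.0084
grasp_force: 58.6
```

>>> drive_tool([
  {"dx": 0, "dy": 0, "dz": 0.03, "wx": 0, "wy": 0, "wz": 0, "hand": 0},
  {"dx": 0, "dy": 0, "dz": 0.05, "wx": 0, "wy": 0, "wz": 0, "hand": 0},
  {"dx": 0, "dy": 0, "dz": 0.05, "wx": 0, "wy": 0, "wz": 0, "hand": 0},
])

```text
clock: 11.8
eef_pos: [0.5885, -0.4078, 0.2413]
tool_rot: [0.994, 0.108, 0.001, 0.001]
ft_force: [-2.2, 1.4, 5.3]
grip_width: 0.0086
grasp_force: 59.5
```

>>> drive_tool([
  {"dx": 0, "dy": 0, "dz": 0, "wx": 0, "wy": 0, "wz": 0, "hand": 15},
  {"dx": 0, "dy": 0, "dz": 0, "wx": 0, "wy": 0, "wz": 0, "hand": 25},
  {"dx": 0, "dy": 0, "dz": 0, "wx": 0, "wy": 0, "wz": 0, "hand": 35},
  {"dx": 0, "dy": 0, "dz": 0, "wx": 0, "wy": 0, "wz": 0, "hand": 40},
  {"dx": 0, "dy": 0, "dz": -0.15, "wx": 0, "wy": 0, "wz": 0, "hand": 40},
  {"dx": 0, "dy": 0, "dz": -0.5, "wx": 0, "wy": 0, "wz": 0, "hand": 40},
  {"dx": 0, "dy": 0, "dz": -1, "wx": 0, "wy": 0, "wz": 0, "hand": 40},
  {"dx": 0, "dy": 0, "dz": -1.5, "wx": 0, "wy": 0, "wz": 0, "hand": 40},
  {"dx": 0, "dy": 0, "dz": -1.6, "wx": 0, "wy": 0, "wz": 0, "hand": 40},
])

```text
clock: 12.7
eef_pos: [0.5891, -0.4081, 0.3231]
tool_rot: [0.994, 0.108, 0.003, 0.002]
ft_force: [0.0, 0.1, 0.6]
grip_width: 0.04
grasp_force: 0.0
```

```bash
python3 - <<'E'
from h import *
st()
im=snap('scene','s5')[:,:,::-1]
M=redm('scene',(130,180,130,200)); print(M.sum(), np.argwhere(M).mean(0)[::-1], 'expect',proj('scene',(.612,-.402,.245)))
c=im[120:220,115:225]; 
# lifter grip, approach
p=np.array([.6350,.0665]); a=.257; g=p-.125*np.array([np.cos(a),np.sin(a)]); print('grip',g)
to((*g,.13),a+np.pi/2,'via'); to((*g,.042),a+np.pi/2,'grip')
cv2.imwrite('pics/c5.png',cv2.resize(c,(550,500),interpolation=cv2.INTER_CUBIC))
E
```

```text
t 12.7 q [-35.  44.  60. 106.   0. 133.] tcp [ 0.5891 -0.4081  0.3231] az -1.354 zax [ 0.006 -0.004 -1.   ] F [0.02 0.13 0.58] T [ 0.03 -0.   -0.01] w 0.04 g 0.0
28 [148.03571429 160.82142857] expect [148.62430346 161.1404567 ]
grip [0.51410539 0.03472747]
via d [ 0.44 -8.98  3.78] w [-0.04 -0.04 35.54]
grip d [ 0.43 -8.98  5.54] w [-0.04 -0.04 35.54]
```

View pics/c5.png

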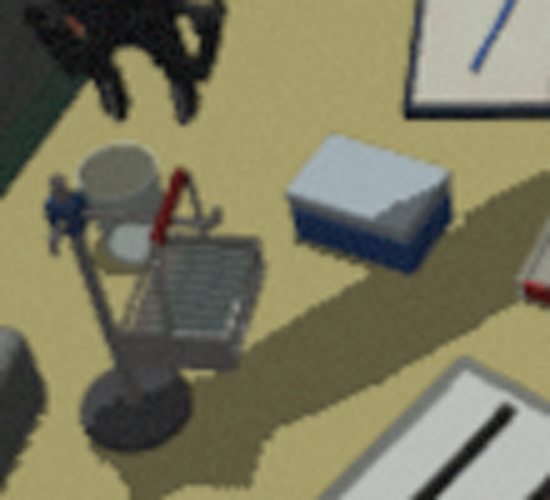

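The basket hangs level from the hook. The bar was measured at (148.0,160.8), against an expected (148.6,161.1). Next is the lifter, approached with a long turn in the negative wz direction to keep joint 6 in range.

>>> drive_tool([
  {"dx": 0, "dy": -0.4, "dz": 0, "wx": 0, "wy": 0, "wz": -1.7, "hand": 60},
  {"dx": 0.1, "dy": -1.2, "dz": 0, "wx": 0, "wy": 0, "wz": -3.4, "hand": 60},
  {"dx": 0.1, "dy": -2.0, "dz": 0, "wx": 0, "wy": 0, "wz": -5.1, "hand": 60},
  {"dx": 0.1, "dy": -2.8, "dz": 0.2, "wx": 0, "wy": 0, "wz": -6.8, "hand": 60},
  {"dx": 0.2, "dy": -3.6, "dz": 0.4, "wx": 0, "wy": 0, "wz": -8.5, "hand": 60},
  {"dx": 0.2, "dy": -4.4, "dz": 0.6, "wx": 0, "wy": 0, "wz": -10.2, "hand": 60},
  {"dx": 0.3, "dy": -5.2, "dz": 0.8, "wx": 0, "wy": 0, "wz": -11.9, "hand": 60},
  {"dx": 0.3, "dy": -6.0, "dz": 1.0, "wx": 0, "wy": 0, "wz": -13.6, "hand": 60},
  {"dx": 0.3, "dy": -6.8, "dz": 1.3, "wx": 0, "wy": 0, "wz": -15.3, "hand": 60},
  {"dx": 0.4, "dy": -7.6, "dz": 1.6, "wx": 0, "wy": 0, "wz": -17.0, "hand": 60},
  {"dx": 0.4, "dy": -8.4, "dz": 1.9, "wx": 0, "wy": 0, "wz": -18.7, "hand": 60},
  {"dx": 0.44, "dy": -8.9, "dz": 2.2, "wx": 0, "wy": 0, "wz": -20.4, "hand": 60},
  {"dx": 0.44, "dy": -8.98, "dz": 2.5, "wx": 0, "wy": 0, "wz": -22.1, "hand": 60},
  {"dx": 0.44, "dy": -8.98, "dz": 2.8, "wx": 0, "wy": 0, "wz": -23.8, "hand": 60},
  {"dx": 0.44, "dy": -8.98, "dz": 3.1, "wx": 0, "wy": 0, "wz": -25.5, "hand": 60},
  {"dx": 0.44, "dy": -8.98, "dz": 3.4, "wx": 0, "wy": 0, "wz": -27.2, "hand": 60},
  {"dx": 0.44, "dy": -8.98, "dz": 3.6, "wx": 0, "wy": 0, "wz": -28.9, "hand": 60},
  {"dx": 0.44, "dy": -8.98, "dz": 3.7, "wx": 0, "wy": 0, "wz": -30.6, "hand": 60},
  {"dx": 0.44, "dy": -8.98, "dz": 3.78, "wx": 0, "wy": 0, "wz": -32.3, "hand": 60},
  {"dx": 0.44, "dy": -8.98, "dz": 3.78, "wx": 0, "wy": 0, "wz": -34.0, "hand": 60},
])

```text
clock: 14.8
eef_pos: [0.5108, 0.0354, 0.1273]
tool_rot: [-0.024, 1.0, -0.0, -0.002]
ft_force: [-0.1, -0.1, 0.4]
grip_width: 0.0599
grasp_force: 0.0
```

```bash
python3 - <<'E'
from h import *
st(); to((.5141,.0347,.042),.257+np.pi/2,'grip')
E
```

```text
t 14.8 q [ 4. 20. -9. 61.  0.  1.] tcp [0.5108 0.0354 0.1273] az 1.619 zax [-0.005 -0.    -1.   ] F [-0.1  -0.12  0.43] T [-0.03  0.01 -0.03] w 0.0599 g 0.0
grip d [-0.07 -0.02  1.7 ] w [ 0.   -0.05 -2.39]
```

>>> drive_tool([
  {"dx": -0.07, "dy": -0.02, "dz": 0.4, "wx": 0, "wy": 0, "wz": -1.5, "hand": 60},
  {"dx": -0.07, "dy": -0.02, "dz": 0.9, "wx": 0, "wy": 0, "wz": -2.39, "hand": 60},
  {"dx": -0.07, "dy": -0.02, "dz": 1.4, "wx": 0, "wy": 0, "wz": -2.39, "hand": 60},
  {"dx": -0.07, "dy": -0.02, "dz": 1.65, "wx": 0, "wy": 0, "wz": -2.39, "hand": 60},
  {"dx": -0.07, "dy": -0.02, "dz": 1.7, "wx": 0, "wy": 0, "wz": -2.39, "hand": 60},
  {"dx": -0.07, "dy": -0.02, "dz": 1.7, "wx": 0, "wy": 0, "wz": -2.39, "hand": 60},
])

```text
clock: 15.4
eef_pos: [0.5161, 0.0347, 0.0444]
tool_rot: [-0.125, 0.992, 0.0, -0.001]
ft_force: [-0.4, -0.1, 0.8]
grip_width: 0.0599
grasp_force: 0.0
```

```bash
python3 - <<'E'
from h import *
st(); to((.5141,.0347,.042),.257+np.pi/2,'grip')
bot.camera('scene')
M=masks('lifter',(0,0),(268,218)); 
if M: rep('lifter',M,LIFT,(.635,.067,.26))
E
```

```text
t 15.4 q [  4.  26. -15.  50.   0. -11.] tcp [0.5161 0.0347 0.0444] az 1.822 zax [-0.001 -0.    -1.   ] F [-0.36 -0.06  0.82] T [-0.    0.04  0.01] w 0.0599 g 0.0
grip d [0.04 0.01 0.05] w [ 0.   -0.01 -0.07]
lifter ['scene'] [0.6342 0.0648 0.2669] 0.233
```

>>> drive_tool([
  {"dx": 0.04, "dy": 0.01, "dz": 0.05, "wx": 0, "wy": 0, "wz": 0, "hand": 30},
  {"dx": 0.04, "dy": 0.01, "dz": 0.05, "wx": 0, "wy": 0, "wz": 0, "hand": 0},
  {"dx": 0.04, "dy": 0.01, "dz": 0.05, "wx": 0, "wy": 0, "wz": 0, "hand": 0},
  {"dx": 0.04, "dy": 0.01, "dz": 0.05, "wx": 0, "wy": 0, "wz": 0, "hand": 0},
  {"dx": 0.04, "dy": 0.01, "dz": 0.05, "wx": 0, "wy": 0, "wz": 0, "hand": 0},
  {"dx": 0.04, "dy": 0.01, "dz": 0.05, "wx": 0, "wy": 0, "wz": 0, "hand": 0},
])

```text
clock: 16.15
eef_pos: [0.5148, 0.0346, 0.0427]
tool_rot: [-0.125, 0.992, -0.0, 0.0]
ft_force: [-1.8, -1.1, 4.5]
grip_width: 0.0169
grasp_force: 60.1
```

```bash
python3 - <<'E'
from h import *
st()
E
```

```text
t 16.15 q [  4.  26. -15.  49.  -0. -11.] tcp [0.5148 0.0346 0.0427] az 1.822 zax [ 0. -0. -1.] F [-1.82 -1.15  4.47] T [-0.2   0.22 -0.02] w 0.0169 g 60.1
```

```bash
cat >> h.py <<'E'
def ltcp(c,psi,bz,L=.1244):  # TCP for blade centre c, yaw psi, underside height bz
    return np.array([c[0]-L*np.cos(psi),c[1]-L*np.sin(psi),bz+.0427])
RK=np.array([.597,.309]);RY=.297
def rk(x,y): return RK+np.array([x*np.cos(RY)-y*np.sin(RY),x*np.sin(RY)+y*np.cos(RY)])
E
python3 - <<'E'
from h import *
psi=RY+.025
for nm,x,z in (('pre-high',-.155,.08),('pre',-.155,.012),('in',-.011,.012)):
    p=ltcp(rk(x,-.0627),psi,z); print(np.round(p,4)); to(p,psi+np.pi/2,nm)
E
```

```text
[0.3491 0.1643 0.1227]
pre-high d [ 2.56  3.33 -1.6 ] w [-0.    0.   -0.82]
[0.3491 0.1643 0.0547]
pre d [ 2.57  3.33 -0.24] w [-0.    0.   -0.82]
[0.4868 0.2065 0.0547]
in d [-0.31  3.47 -0.24] w [-0.    0.   -0.82]
```

>>> drive_tool([
  {"dx": 0, "dy": 0, "dz": -0.1, "wx": 0, "wy": 0, "wz": 0, "hand": 0},
  {"dx": 0, "dy": 0, "dz": -0.4, "wx": 0, "wy": 0, "wz": 0, "hand": 0},
  {"dx": 0, "dy": 0, "dz": -0.8, "wx": 0, "wy": 0, "wz": 0, "hand": 0},
  {"dx": 0, "dy": 0, "dz": -1.2, "wx": 0, "wy": 0, "wz": 0, "hand": 0},
  {"dx": 0.2, "dy": 0.25, "dz": -1.5, "wx": 0, "wy": 0, "wz": 0, "hand": 0},
  {"dx": 0.6, "dy": 0.75, "dz": -1.6, "wx": 0, "wy": 0, "wz": 0, "hand": 0},
  {"dx": 1.0, "dy": 1.25, "dz": -1.6, "wx": 0, "wy": 0, "wz": -0.2, "hand": 0},
  {"dx": 1.4, "dy": 1.75, "dz": -1.6, "wx": 0, "wy": 0, "wz": -0.4, "hand": 0},
  {"dx": 1.8, "dy": 2.3, "dz": -1.6, "wx": 0, "wy": 0, "wz": -0.6, "hand": 0},
  {"dx": 2.2, "dy": 2.85, "dz": -1.6, "wx": 0, "wy": 0, "wz": -0.82, "hand": 0},
  {"dx": 2.5, "dy": 3.25, "dz": -1.6, "wx": 0, "wy": 0, "wz": -0.82, "hand": 0},
  {"dx": 2.56, "dy": 3.33, "dz": -1.6, "wx": 0, "wy": 0, "wz": -0.82, "hand": 0},
  {"dx": 2.56, "dy": 3.33, "dz": -1.6, "wx": 0, "wy": 0, "wz": -0.82, "hand": 0},
])

```text
clock: 17.45
eef_pos: [0.3488, 0.1645, 0.1222]
tool_rot: [-0.161, 0.987, -0.0, -0.0]
ft_force: [0.1, 0.5, -1.7]
grip_width: 0.0173
grasp_force: 59.3
```

```bash
python3 - <<'E'
from h import *
st()
p=ltcp(rk(-.155,-.0627),RY+.025,.012); to(p,RY+.025+np.pi/2,'pre')
im=snap('scene','s6')[:,:,::-1]; im2=snap('top','t6')[:,:,::-1]
a=cv2.resize(im[165:275,270:380],(440,440),interpolation=cv2.INTER_CUBIC);b=cv2.resize(im2[160:250,130:220],(360,360),interpolation=cv2.INTER_CUBIC)
c=np.zeros((440,800,3),np.uint8);c[:,:440]=a;c[:360,440:]=b;cv2.imwrite('pics/c6.png',c)
L8=[b+[0,0,.08] for b in LIFT]
g=rk(-.155,-.0627)
for n in('top','scene'):
  r=bot.outline_of(n,'lifter'); print(n,[(np.round(x['extent']),round(x['score'],2)) for x in r[:2]], proj(n,(*g,.08)))
  if r: print(fit({n:r[0]['region']},L8,(*g,.322)), g)
  r=[x for x in bot.outline_of(n,'gel_plate') if abs(x['extent'][0]-(192 if n=='top' else 319))<10]
  if r: print('gel',fit({n:r[0]['region']},PLATE,(.608,.245,.4)))
E
```

```text
t 17.45 q [ 25.   7. -28.  56.  -0.   7.] tcp [0.3488 0.1645 0.1222] az 1.895 zax [-0. -0. -1.] F [ 0.12  0.51 -1.71] T [-0.07  0.16 -0.  ] w 0.0173 g 59.3
pre d [-0.01 -0.01  1.35] w [-0.   -0.    0.03]
top [(array([198., 223.,  20.,  30.]), 0.58)] [201.01792634 227.38460698]
(array([0.47644537, 0.20629213, 0.37124642]), np.float64(0.668842253238277)) [0.46713543 0.20368389]
gel (array([0.60632061, 0.2500316 , 0.42056714]), np.float64(0.04322002923976609))
scene [(array([314., 186.,  14.,  47.]), 0.82)] [315.05675759 196.41843705]
(array([0.46642875, 0.20318536, 0.30673931]), np.float64(0.25727411944869827)) [0.46713543 0.20368389]
gel (array([0.6080789 , 0.2458818 , 0.39678926]), np.float64(0.047513321492007154))
```

View pics/c6.png

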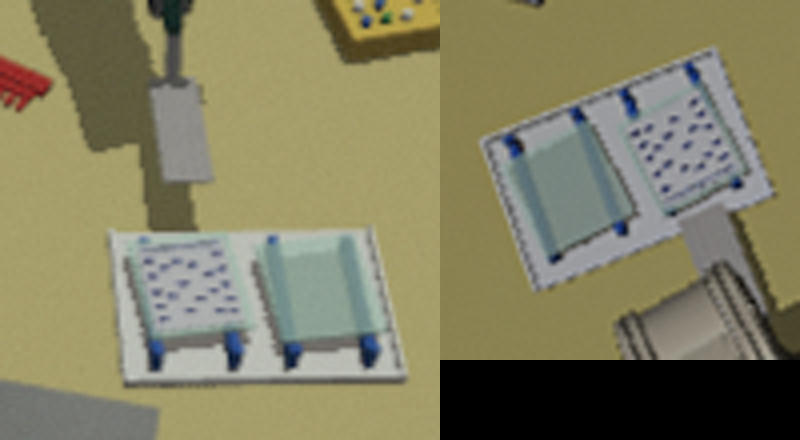

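The blade sits in front of the gel bay, aligned between the ribs. In the scene view its fit matches kinematics within 1 mm, so the scene camera is the trustworthy one and I'm shifting the rack estimate by about 1.5 mm.

```bash
sed -i 's/^RK=.*/RK=np.array([.5983,.3079]);RY=.296/' h.py; python3 - <<'E'
from h import *
for nm,x in (('pre',-.155),('in',-.014)):
    p=ltcp(rk(x,-.0622),RY+.025,.012); to(p,RY+.025+np.pi/2,nm)
E
```

```text
pre d [-0.    0.    1.35] w [-0.  0. -0.]
in d [-2.82 -0.07  1.35] w [-0.  0. -0.]
```

>>> drive_tool([
  {"dx": 0, "dy": 0, "dz": 0.3, "wx": 0, "wy": 0, "wz": 0, "hand": 0},
  {"dx": 0, "dy": 0, "dz": 0.7, "wx": 0, "wy": 0, "wz": 0, "hand": 0},
  {"dx": 0, "dy": 0, "dz": 1.1, "wx": 0, "wy": 0, "wz": 0, "hand": 0},
  {"dx": 0, "dy": 0, "dz": 1.3, "wx": 0, "wy": 0, "wz": 0, "hand": 0},
  {"dx": 0, "dy": 0, "dz": 1.35, "wx": 0, "wy": 0, "wz": 0, "hand": 0},
  {"dx": 0, "dy": 0, "dz": 1.35, "wx": 0, "wy": 0, "wz": 0, "hand": 0},
  {"dx": -0.1, "dy": 0, "dz": 1.35, "wx": 0, "wy": 0, "wz": 0, "hand": 0},
  {"dx": -0.3, "dy": -0.01, "dz": 1.35, "wx": 0, "wy": 0, "wz": 0, "hand": 0},
  {"dx": -0.5, "dy": -0.01, "dz": 1.35, "wx": 0, "wy": 0, "wz": 0, "hand": 0},
  {"dx": -0.7, "dy": -0.02, "dz": 1.35, "wx": 0, "wy": 0, "wz": 0, "hand": 0},
  {"dx": -0.9, "dy": -0.02, "dz": 1.35, "wx": 0, "wy": 0, "wz": 0, "hand": 0},
  {"dx": -1.0, "dy": -0.02, "dz": 1.35, "wx": 0, "wy": 0, "wz": 0, "hand": 0},
  {"dx": -1.0, "dy": -0.02, "dz": 1.35, "wx": 0, "wy": 0, "wz": 0, "hand": 0},
])

```text
clock: 19.05
eef_pos: [0.398, 0.1795, 0.0548]
tool_rot: [-0.16, 0.987, 0.0, 0.0]
ft_force: [-0.5, 0.6, -2.2]
grip_width: 0.0171
grasp_force: 59.2
```

>>> drive_tool([
  {"dx": -0.1, "dy": 0, "dz": 0, "wx": 0, "wy": 0, "wz": 0, "hand": 0},
  {"dx": -0.3, "dy": -0.01, "dz": 0, "wx": 0, "wy": 0, "wz": 0, "hand": 0},
  {"dx": -0.5, "dy": -0.01, "dz": 0, "wx": 0, "wy": 0, "wz": 0, "hand": 0},
  {"dx": -0.7, "dy": -0.02, "dz": 0, "wx": 0, "wy": 0, "wz": 0, "hand": 0},
  {"dx": -0.9, "dy": -0.02, "dz": 0, "wx": 0, "wy": 0, "wz": 0, "hand": 0},
  {"dx": -1.1, "dy": -0.03, "dz": 0, "wx": 0, "wy": 0, "wz": 0, "hand": 0},
  {"dx": -1.3, "dy": -0.03, "dz": 0, "wx": 0, "wy": 0, "wz": 0, "hand": 0},
  {"dx": -1.5, "dy": -0.04, "dz": 0, "wx": 0, "wy": 0, "wz": 0, "hand": 0},
  {"dx": -1.65, "dy": -0.04, "dz": 0, "wx": 0, "wy": 0, "wz": 0, "hand": 0},
  {"dx": -1.77, "dy": -0.05, "dz": 0, "wx": 0, "wy": 0, "wz": 0, "hand": 0},
  {"dx": -1.82, "dy": -0.05, "dz": 0, "wx": 0, "wy": 0, "wz": 0, "hand": 0},
  {"dx": -1.82, "dy": -0.05, "dz": 0, "wx": 0, "wy": 0, "wz": 0, "hand": 0},
])

```text
clock: 20.25
eef_pos: [0.4843, 0.2056, 0.0547]
tool_rot: [-0.16, 0.987, -0.0, -0.0]
ft_force: [0.1, -0.1, -1.9]
grip_width: 0.0168
grasp_force: 59.3
```

```bash
python3 - <<'E'
from h import *
st(); p=ltcp(rk(-.014,-.0622),RY+.025,.012); to(p,RY+.025+np.pi/2,'in')
im=snap('scene','s7')[:,:,::-1]
cv2.imwrite('pics/c7.png',cv2.resize(im[190:270,285:375],(675,600),interpolation=cv2.INTER_CUBIC))
print(fit({'scene':mask('scene','gel_plate',(319,237))},PLATE,(.608,.245,.4)))
E
```

```text
t 20.25 q [ 23.  26. -13.  52.   0.   5.] tcp [0.4843 0.2056 0.0547] az 1.893 zax [-0. -0. -1.] F [ 0.15 -0.09 -1.94] T [-0.12  0.18  0.01] w 0.0168 g 59.3
in d [-0.01 -0.01  0.  ] w [-0.   -0.    0.02]
(array([0.60766839, 0.2451554 , 0.41753098]), np.float64(0.03740175264251511))
```

View pics/c7.png

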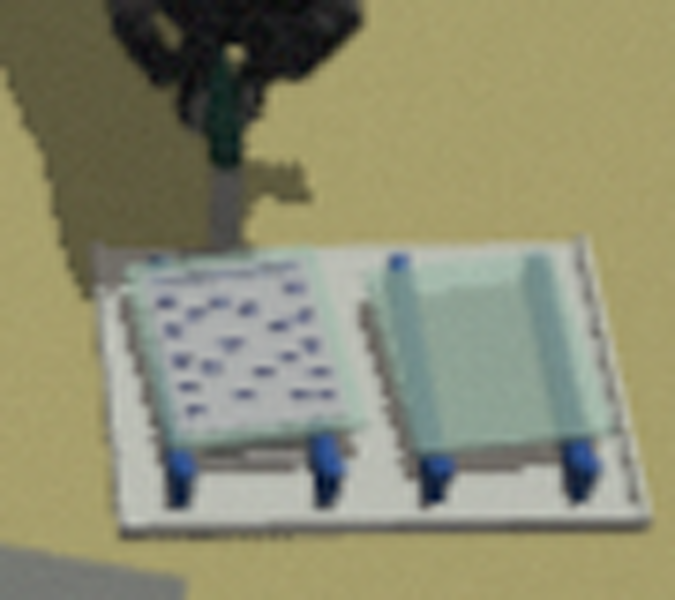

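That was my eleventh picture against a limit of ten (top0, scene0, topc, scenec, s1c, c2–c7), so I'm one over and will view no more. From here I'll check numerically only. It shows the neck at (225,200) running centrally under the gel plate, between the ribs, with the plate undisturbed. Now for a slow lift.

>>> drive_tool([
  {"dx": 0, "dy": 0, "dz": -0.06, "wx": 0, "wy": 0, "wz": 0, "hand": 0},
  {"dx": 0, "dy": 0, "dz": -0.12, "wx": 0, "wy": 0, "wz": 0, "hand": 0},
  {"dx": 0, "dy": 0, "dz": -0.16, "wx": 0, "wy": 0, "wz": 0, "hand": 0},
  {"dx": 0, "dy": 0, "dz": -0.2, "wx": 0, "wy": 0, "wz": 0, "hand": 0},
  {"dx": 0, "dy": 0, "dz": -0.24, "wx": 0, "wy": 0, "wz": 0, "hand": 0},
  {"dx": 0, "dy": 0, "dz": -0.3, "wx": 0, "wy": 0, "wz": 0, "hand": 0},
  {"dx": 0, "dy": 0, "dz": -0.36, "wx": 0, "wy": 0, "wz": 0, "hand": 0},
  {"dx": 0, "dy": 0, "dz": -0.36, "wx": 0, "wy": 0, "wz": 0, "hand": 0},
])

```text
clock: 21.15
eef_pos: [0.4845, 0.2057, 0.0733]
tool_rot: [-0.161, 0.987, 0.0, 0.0]
ft_force: [-0.1, 0.1, -2.9]
grip_width: 0.0176
grasp_force: 59.2
```

>>> drive_tool([
  {"dx": 0, "dy": 0, "dz": -0.06, "wx": 0, "wy": 0, "wz": 0, "hand": 0},
  {"dx": 0, "dy": 0, "dz": -0.18, "wx": 0, "wy": 0, "wz": 0, "hand": 0},
  {"dx": 0, "dy": 0, "dz": -0.34, "wx": 0, "wy": 0, "wz": 0, "hand": 0},
  {"dx": 0, "dy": 0, "dz": -0.54, "wx": 0, "wy": 0, "wz": 0, "hand": 0},
  {"dx": 0, "dy": 0, "dz": -0.76, "wx": 0, "wy": 0, "wz": 0, "hand": 0},
  {"dx": 0, "dy": 0, "dz": -1.0, "wx": 0, "wy": 0, "wz": 0, "hand": 0},
  {"dx": 0, "dy": 0, "dz": -1.2, "wx": 0, "wy": 0, "wz": 0, "hand": 0},
  {"dx": 0, "dy": 0, "dz": -1.34, "wx": 0, "wy": 0, "wz": 0, "hand": 0},
  {"dx": 0, "dy": 0, "dz": -1.4, "wx": 0, "wy": 0, "wz": 0, "hand": 0},
  {"dx": 0, "dy": 0, "dz": -1.4, "wx": 0, "wy": 0, "wz": 0, "hand": 0},
  {"dx": 0, "dy": 0, "dz": -1.4, "wx": 0, "wy": 0, "wz": 0, "hand": 0},
])

```text
clock: 22.25
eef_pos: [0.4838, 0.2055, 0.1424]
tool_rot: [-0.161, 0.987, -0.0, -0.0]
ft_force: [-0.0, -0.1, -2.7]
grip_width: 0.0171
grasp_force: 59.1
```

```bash
python3 - <<'E'
from h import *
st(); o=bot.get_obs(); p=o['eef_pos']; bz=p[2]-.0427; print('blade z',bz)
from scipy.optimize import minimize
for n in('scene','top'):
    bot.camera(n); g=bot.outline_of(n,'gel_plate'); print(n,[(np.round(x['extent']),round(x['score'],2)) for x in g[:2]],proj(n,(.6077,.2452,bz+.005)))
    for z in (bz-.007,bz+.003,bz+.013):
        P=[box(-.055,.055,-.05,.05,z,z+.004)]
        print(round(z,4),fit({n:g[0]['region']},P,(.607,.245,.41)))
E
```

```text
t 22.25 q [23. 20. -6. 64.  0.  5.] tcp [0.4838 0.2055 0.1424] az 1.893 zax [-0.001 -0.    -1.   ] F [-0.04 -0.13 -2.72] T [-0.13  0.38  0.02] w 0.0171 g 59.1
blade z 0.09969427219817538
scene [(array([321., 224.,  35.,  25.]), 0.7)] [319.74982603 223.45125682]
0.0927 (array([0.60098111, 0.24505688, 0.42586114]), np.float64(0.05783277477012971))
0.1027 (array([0.60806731, 0.24506537, 0.41152463]), np.float64(0.06218101395032327))
0.1127 (array([0.61572515, 0.24532656, 0.41100923]), np.float64(0.06771534320323014))
top [(array([196., 188.,  18.,  28.]), 0.7), (array([286., 181.,  57.,  58.]), 0.51)] [187.27702354 191.66245174]
0.0927 (array([0.61835942, 0.22644123, 0.474635  ]), np.float64(0.6479117825822697))
0.1027 (array([0.63347947, 0.19166196, 0.4849501 ]), np.float64(0.6476486860304287))
0.1127 (array([0.60972645, 0.23122302, 0.44789118]), np.float64(0.6551578591929765))
```

```bash
python3 - <<'E'
from h import *
B=[box(-.065,.065,s*.036-.005,s*.036+.005,.045,.057) for s in(-1,1)]
for n in('scene','top'):
    im=bot.camera(n).astype(int)
    roi=np.zeros((384,512),np.uint8); CT=cal(n)
    r=render(n,[box(-.075,.075,-.06,.06,.05,.05)],(.648,-.151,-.295),CT); roi=cv2.resize(r,(512,384),interpolation=cv2.INTER_AREA)>0
    g=im.max(2); d=((g<95)&roi).astype(np.uint8); print(n,d.sum(),np.percentile(g[roi],[2,10,20,40,60]))
    print('bars',fit({n:d},B,(.648,-.151,-.3)))
    for x in bot.outline_of(n,'lightbox')[:2]:
        print('lb',round(x['score'],2),np.round(x['extent']),fit({n:x['region']},LB,(.648,-.151,-.3)))
E
```

```text
scene 182 [ 27.  39. 112. 184. 190.]
bars (array([ 0.64971705, -0.15336055, -0.30911389]), np.float64(0.2799404909496652))
lb 0.73 [216. 220.  71.  61.] (array([ 0.64723712, -0.15293247, -0.30190805]), np.float64(0.08390376143680112))
lb 0.53 [139. 184.  32.  53.] (array([ 0.648, -0.151, -0.3  ]), np.float64(1.0))
top 143 [ 10.   65.8 140.  162.  163. ]
bars (array([ 0.64614815, -0.15009359, -0.31076625]), np.float64(0.2222608695652174))
lb 0.92 [283. 181.  62.  58.] (array([ 0.64705432, -0.14868079, -0.30650751]), np.float64(0.041367423154266))
```

```bash
cat >> h.py <<'E'
LC=np.array([.648,-.1525]);LY=-.306
def lb(x,y): return LC+np.array([x*np.cos(LY)-y*np.sin(LY),x*np.sin(LY)+y*np.cos(LY)])
E
python3 - <<'E'
from h import *
for u,v in((232,146),): print('jar',atz('top',u,v,.13), atz('scene',259,246,.13))
V1=np.array([.42,.06,.1424]); to(V1,np.pi/2+.02,'V1')
psi=LY-.03; F=ltcp(lb(-.0059,.0008),psi,.0997); print(F); to(F,psi+np.pi/2,'V2')
E
```

```text
jar [0.76873365 0.0565977  0.13      ] [0.77642351 0.06473827 0.13      ]
V1 d [ 2.14 -2.35  0.  ] w [-0.   -0.    3.47]
[ 0.52517139 -0.10894346  0.1424    ]
V2 d [ 1.21 -6.23  0.  ] w [-0.   -0.    7.55]
```

>>> drive_tool([
  {"dx": 0.03, "dy": -0.03, "dz": 0, "wx": 0, "wy": 0, "wz": 0.04, "hand": 0},
  {"dx": 0.09, "dy": -0.1, "dz": 0, "wx": 0, "wy": 0, "wz": 0.15, "hand": 0},
  {"dx": 0.2, "dy": -0.22, "dz": 0, "wx": 0, "wy": 0, "wz": 0.33, "hand": 0},
  {"dx": 0.35, "dy": -0.38, "dz": 0, "wx": 0, "wy": 0, "wz": 0.57, "hand": 0},
  {"dx": 0.54, "dy": -0.59, "dz": 0, "wx": 0, "wy": 0, "wz": 0.87, "hand": 0},
  {"dx": 0.74, "dy": -0.81, "dz": 0, "wx": 0, "wy": 0, "wz": 1.2, "hand": 0},
  {"dx": 0.94, "dy": -1.03, "dz": 0, "wx": 0, "wy": 0, "wz": 1.53, "hand": 0},
  {"dx": 1.14, "dy": -1.26, "dz": 0, "wx": 0, "wy": 0, "wz": 1.85, "hand": 0},
  {"dx": 1.35, "dy": -1.48, "dz": 0, "wx": 0, "wy": 0, "wz": 2.18, "hand": 0},
  {"dx": 1.55, "dy": -1.7, "dz": 0, "wx": 0, "wy": 0, "wz": 2.51, "hand": 0},
  {"dx": 1.74, "dy": -1.91, "dz": 0, "wx": 0, "wy": 0, "wz": 2.81, "hand": 0},
  {"dx": 1.88, "dy": -2.07, "dz": 0, "wx": 0, "wy": 0, "wz": 3.05, "hand": 0},
  {"dx": 1.99, "dy": -2.19, "dz": 0, "wx": 0, "wy": 0, "wz": 3.23, "hand": 0},
  {"dx": 2.06, "dy": -2.26, "dz": 0, "wx": 0, "wy": 0, "wz": 3.34, "hand": 0},
  {"dx": 2.1, "dy": -2.31, "dz": 0, "wx": 0, "wy": 0, "wz": 3.4, "hand": 0},
  {"dx": 2.14, "dy": -2.35, "dz": 0, "wx": 0, "wy": 0, "wz": 3.47, "hand": 0},
  {"dx": 2.14, "dy": -2.35, "dz": 0, "wx": 0, "wy": 0, "wz": 3.47, "hand": 0},
])

```text
clock: 24.35
eef_pos: [0.4199, 0.0602, 0.1428]
tool_rot: [-0.01, 1.0, 0.0, -0.0]
ft_force: [0.2, -0.4, -2.9]
grip_width: 0.0165
grasp_force: 59.1
```

```bash
python3 - <<'E'
from h import *
st()
psi=LY-.03; F=ltcp(lb(-.0059,.0008),psi,.0997); to(F,psi+np.pi/2,'V2')
E
```

```text
t 24.35 q [  8.  10. -21.  60.   0.   7.] tcp [0.4199 0.0602 0.1428] az 1.59 zax [-0.  0. -1.] F [ 0.16 -0.38 -2.86] T [0.02 0.39 0.03] w 0.0165 g 59.1
V2 d [-2.04 -3.42  0.01] w [ 0.   -0.    4.07]
```

>>> drive_tool([
  {"dx": -0.02, "dy": -0.03, "dz": 0, "wx": 0, "wy": 0, "wz": 0.04, "hand": 0},
  {"dx": -0.07, "dy": -0.12, "dz": 0, "wx": 0, "wy": 0, "wz": 0.14, "hand": 0},
  {"dx": -0.15, "dy": -0.26, "dz": 0, "wx": 0, "wy": 0, "wz": 0.31, "hand": 0},
  {"dx": -0.27, "dy": -0.45, "dz": 0, "wx": 0, "wy": 0, "wz": 0.53, "hand": 0},
  {"dx": -0.41, "dy": -0.69, "dz": 0, "wx": 0, "wy": 0, "wz": 0.82, "hand": 0},
  {"dx": -0.56, "dy": -0.94, "dz": 0, "wx": 0, "wy": 0, "wz": 1.12, "hand": 0},
  {"dx": -0.72, "dy": -1.2, "dz": 0, "wx": 0, "wy": 0, "wz": 1.43, "hand": 0},
  {"dx": -0.87, "dy": -1.46, "dz": 0, "wx": 0, "wy": 0, "wz": 1.74, "hand": 0},
  {"dx": -1.03, "dy": -1.72, "dz": 0, "wx": 0, "wy": 0, "wz": 2.05, "hand": 0},
  {"dx": -1.18, "dy": -1.98, "dz": 0, "wx": 0, "wy": 0, "wz": 2.35, "hand": 0},
  {"dx": -1.33, "dy": -2.23, "dz": 0, "wx": 0, "wy": 0, "wz": 2.66, "hand": 0},
  {"dx": -1.49, "dy": -2.49, "dz": 0, "wx": 0, "wy": 0, "wz": 2.97, "hand": 0},
  {"dx": -1.64, "dy": -2.75, "dz": 0, "wx": 0, "wy": 0, "wz": 3.27, "hand": 0},
  {"dx": -1.77, "dy": -2.96, "dz": 0, "wx": 0, "wy": 0, "wz": 3.53, "hand": 0},
  {"dx": -1.87, "dy": -3.14, "dz": 0, "wx": 0, "wy": 0, "wz": 3.73, "hand": 0},
  {"dx": -1.95, "dy": -3.26, "dz": 0, "wx": 0, "wy": 0, "wz": 3.89, "hand": 0},
  {"dx": -2.0, "dy": -3.35, "dz": 0, "wx": 0, "wy": 0, "wz": 3.99, "hand": 0},
  {"dx": -2.03, "dy": -3.4, "dz": 0, "wx": 0, "wy": 0, "wz": 4.04, "hand": 0},
  {"dx": -2.04, "dy": -3.42, "dz": 0, "wx": 0, "wy": 0, "wz": 4.07, "hand": 0},
  {"dx": -2.04, "dy": -3.42, "dz": 0, "wx": 0, "wy": 0, "wz": 4.07, "hand": 0},
])

```text
clock: 26.35
eef_pos: [0.5251, -0.1085, 0.1428]
tool_rot: [0.167, 0.986, 0.0, -0.0]
ft_force: [0.8, 0.1, -3.3]
grip_width: 0.017
grasp_force: 59.1
```

```bash
python3 - <<'E'
from h import *
st(); z=bot.get_obs()['eef_pos'][2]-.0427+.003
for n in('scene',):
    bot.camera(n); g=bot.outline_of(n,'gel_plate'); e=proj(n,(.648,-.1525,z))
    print([(np.round(x['extent']),round(x['score'],2)) for x in g[:3]],e)
    for x in g[:3]:
        if abs(x['extent'][0]-e[0])<15:
            for dz in(-.006,0,.006):print(dz,fit({n:x['region']},[box(-.055,.055,-.05,.05,z+dz,z+dz+.004)],(.648,-.1525,-.25)))
            break
psi=LY-.03; F=ltcp(lb(-.0059,.0008),psi,.0567); to(F,psi+np.pi/2,'down to contact')
E
```

```text
t 26.35 q [-12.  21.  -4.  64.   0.   8.] tcp [ 0.5251 -0.1085  0.1428] az 1.235 zax [-0.  0. -1.] F [ 0.75  0.15 -3.32] T [ 0.2   0.26 -0.02] w 0.017 g 59.1
[(array([214., 209.,  37.,  29.]), 0.79), (array([335., 241.,  75.,  37.]), 0.61)] [212.82021927 207.71772423]
-0.006 (array([ 0.64309752, -0.153214  , -0.22702892]), np.float64(0.06095722630488032))
0 (array([ 0.64719543, -0.15099032, -0.22480538]), np.float64(0.06485826919466864))
0.006 (array([ 0.65081965, -0.14853295, -0.23316224]), np.float64(0.06931892294791764))
down to contact d [-0.01 -0.01  0.87] w [ 0.   -0.    0.01]
```

>>> drive_tool([
  {"dx": 0, "dy": 0, "dz": 0.03, "wx": 0, "wy": 0, "wz": 0.03, "hand": 0},
  {"dx": 0, "dy": 0, "dz": 0.1, "wx": 0, "wy": 0, "wz": 0.06, "hand": 0},
  {"dx": 0, "dy": 0, "dz": 0.2, "wx": 0, "wy": 0, "wz": 0.11, "hand": 0},
  {"dx": 0, "dy": 0, "dz": 0.32, "wx": 0, "wy": 0, "wz": 0.11, "hand": 0},
  {"dx": 0, "dy": 0, "dz": 0.44, "wx": 0, "wy": 0, "wz": 0.11, "hand": 0},
  {"dx": 0, "dy": 0, "dz": 0.54, "wx": 0, "wy": 0, "wz": 0.11, "hand": 0},
  {"dx": 0, "dy": 0, "dz": 0.62, "wx": 0, "wy": 0, "wz": 0.11, "hand": 0},
  {"dx": 0, "dy": 0, "dz": 0.68, "wx": 0, "wy": 0, "wz": 0.11, "hand": 0},
  {"dx": 0, "dy": 0, "dz": 0.72, "wx": 0, "wy": 0, "wz": 0.11, "hand": 0},
  {"dx": 0, "dy": 0, "dz": 0.74, "wx": 0, "wy": 0, "wz": 0.11, "hand": 0},
  {"dx": 0, "dy": 0, "dz": 0.76, "wx": 0, "wy": 0, "wz": 0.11, "hand": 0},
  {"dx": 0, "dy": 0, "dz": 0.78, "wx": 0, "wy": 0, "wz": 0.11, "hand": 0},
  {"dx": 0, "dy": 0, "dz": 0.8, "wx": 0, "wy": 0, "wz": 0.11, "hand": 0},
])

```text
clock: 27.75
eef_pos: [0.5254, -0.1087, 0.1029]
tool_rot: [0.172, 0.985, 0.0, 0.0]
ft_force: [0.1, 0.1, -2.7]
grip_width: 0.0172
grasp_force: 59.1
```

>>> drive_tool([
  {"dx": 0, "dy": 0, "dz": 0.015, "wx": 0, "wy": 0, "wz": 0, "hand": 0},
  {"dx": 0, "dy": 0, "dz": 0.03, "wx": 0, "wy": 0, "wz": 0, "hand": 0},
  {"dx": 0, "dy": 0, "dz": 0.045, "wx": 0, "wy": 0, "wz": 0, "hand": 0},
  {"dx": 0, "dy": 0, "dz": 0.06, "wx": 0, "wy": 0, "wz": 0, "hand": 0},
  {"dx": 0, "dy": 0, "dz": 0.075, "wx": 0, "wy": 0, "wz": 0, "hand": 0},
  {"dx": 0, "dy": 0, "dz": 0.09, "wx": 0, "wy": 0, "wz": 0, "hand": 0},
  {"dx": 0, "dy": 0, "dz": 0.105, "wx": 0, "wy": 0, "wz": 0, "hand": 0},
  {"dx": 0, "dy": 0, "dz": 0.12, "wx": 0, "wy": 0, "wz": 0, "hand": 0},
  {"dx": 0, "dy": 0, "dz": 0.135, "wx": 0, "wy": 0, "wz": 0, "hand": 0},
  {"dx": 0, "dy": 0, "dz": 0.15, "wx": 0, "wy": 0, "wz": 0, "hand": 0},
  {"dx": 0, "dy": 0, "dz": 0.165, "wx": 0, "wy": 0, "wz": 0, "hand": 0},
  {"dx": 0, "dy": 0, "dz": 0.18, "wx": 0, "wy": 0, "wz": 0, "hand": 0},
  {"dx": 0, "dy": 0, "dz": 0.18, "wx": 0, "wy": 0, "wz": 0, "hand": 0},
])

```text
clock: 29.05
eef_pos: [0.5252, -0.1087, 0.0937]
tool_rot: [0.172, 0.985, 0.0, -0.0]
ft_force: [-0.4, 1.1, -2.6]
grip_width: 0.0169
grasp_force: 59.2
```

```bash
python3 - <<'E'
from h import *
st(); print('blade z',bot.get_obs()['eef_pos'][2]-.0427)
E
```

```text
t 29.05 q [-12.  24.  -8.  58.   0.   8.] tcp [ 0.5252 -0.1087  0.0937] az 1.226 zax [-0.  0. -1.] F [-0.43  1.07 -2.55] T [0.05 0.15 0.  ] w 0.0169 g 59.2
blade z 0.05103577895462469
```

>>> drive_tool([
  {"dx": 0, "dy": 0, "dz": 0.015, "wx": 0, "wy": 0, "wz": 0, "hand": 0},
  {"dx": 0, "dy": 0, "dz": 0.03, "wx": 0, "wy": 0, "wz": 0, "hand": 0},
  {"dx": 0, "dy": 0, "dz": 0.03, "wx": 0, "wy": 0, "wz": 0, "hand": 0},
  {"dx": 0, "dy": 0, "dz": 0.03, "wx": 0, "wy": 0, "wz": 0, "hand": 0},
])

```text
clock: 29.45
eef_pos: [0.5252, -0.1087, 0.0923]
tool_rot: [0.172, 0.985, 0.0, -0.0]
ft_force: [0.2, -0.2, -2.3]
grip_width: 0.0171
grasp_force: 59.2
```

```bash
python3 - <<'E'
from h import *
st(); print('blade z',bot.get_obs()['eef_pos'][2]-.0427)
bot.camera('scene'); g=bot.outline_of('scene','gel_plate')
for x in g[:2]:
    print(np.round(x['extent']),round(x['score'],2))
    if abs(x['extent'][0]-214)<12: print(fit({'scene':x['region']},[box(-.055,.055,-.05,.05,.057,.061)],(.648,-.1525,-.25)))
E
```

```text
t 29.45 q [-12.  24.  -8.  57.   0.   8.] tcp [ 0.5252 -0.1087  0.0923] az 1.226 zax [-0.  0. -1.] F [ 0.16 -0.22 -2.26] T [ 0.09  0.16 -0.06] w 0.0171 g 59.2
blade z 0.04957990732355072
[215. 215.  33.  28.] 0.57
(array([ 0.64548201, -0.15458061, -0.22220862]), np.float64(0.07087540437212037))
```

>>> drive_tool([
  {"dx": 0.04, "dy": 0, "dz": 0, "wx": 0, "wy": 0, "wz": 0, "hand": 0},
  {"dx": 0.12, "dy": 0, "dz": 0, "wx": 0, "wy": 0, "wz": 0, "hand": 0},
  {"dx": 0.22, "dy": 0, "dz": 0, "wx": 0, "wy": 0, "wz": 0, "hand": 0},
  {"dx": 0.34, "dy": 0, "dz": 0, "wx": 0, "wy": 0, "wz": 0, "hand": 0},
  {"dx": 0.4, "dy": 0, "dz": 0, "wx": 0, "wy": 0, "wz": 0, "hand": 0},
  {"dx": 0.4, "dy": 0, "dz": 0, "wx": 0, "wy": 0, "wz": 0, "hand": 0},
])

```text
clock: 30.15
eef_pos: [0.5057, -0.1017, 0.0923]
tool_rot: [0.172, 0.985, 0.0, -0.0]
ft_force: [0.5, -0.7, -1.3]
grip_width: 0.0169
grasp_force: 59.2
```

```bash
python3 - <<'E'
from h import *
st()
bot.camera('scene'); g=bot.outline_of('scene','gel_plate')
for x in g[:2]:
    if abs(x['extent'][0]-214)<12: print(fit({'scene':x['region']},[box(-.055,.055,-.05,.05,.057,.061)],(.648,-.1525,-.25)))
E
```

```text
t 30.15 q [-11.  22. -12.  56.   0.   8.] tcp [ 0.5057 -0.1017  0.0923] az 1.226 zax [-0.  0. -1.] F [ 0.51 -0.74 -1.3 ] T [ 0.08  0.15 -0.01] w 0.0169 g 59.2
(array([ 0.64690983, -0.15456712, -0.25097532]), np.float64(0.04454670060700994))
```

>>> drive_tool([
  {"dx": 0.06, "dy": 0, "dz": 0, "wx": 0, "wy": 0, "wz": 0, "hand": 0},
  {"dx": 0.2, "dy": 0, "dz": 0, "wx": 0, "wy": 0, "wz": 0, "hand": 0},
  {"dx": 0.4, "dy": 0, "dz": 0, "wx": 0, "wy": 0, "wz": 0, "hand": 0},
  {"dx": 0.65, "dy": 0, "dz": 0, "wx": 0, "wy": 0, "wz": 0, "hand": 0},
  {"dx": 0.9, "dy": 0, "dz": 0, "wx": 0, "wy": 0, "wz": 0, "hand": 0},
  {"dx": 1.2, "dy": 0, "dz": 0, "wx": 0, "wy": 0, "wz": 0, "hand": 0},
  {"dx": 1.5, "dy": 0, "dz": 0, "wx": 0, "wy": 0, "wz": 0, "hand": 0},
  {"dx": 1.8, "dy": 0, "dz": 0, "wx": 0, "wy": 0, "wz": 0, "hand": 0},
  {"dx": 2.1, "dy": 0, "dz": 0, "wx": 0, "wy": 0, "wz": 0, "hand": 0},
  {"dx": 2.5, "dy": 0, "dz": 0, "wx": 0, "wy": 0, "wz": 0, "hand": 0},
  {"dx": 2.9, "dy": 0, "dz": 0, "wx": 0, "wy": 0, "wz": 0, "hand": 0},
  {"dx": 3.2, "dy": 0, "dz": 0, "wx": 0, "wy": 0, "wz": 0, "hand": 0},
  {"dx": 3.4, "dy": 0, "dz": 0, "wx": 0, "wy": 0, "wz": 0, "hand": 0},
  {"dx": 3.4, "dy": 0, "dz": 0, "wx": 0, "wy": 0, "wz": 0, "hand": 0},
])

```text
clock: 31.65
eef_pos: [0.3446, -0.044, 0.0922]
tool_rot: [0.172, 0.985, -0.0, -0.001]
ft_force: [0.3, -0.9, -2.8]
grip_width: 0.0169
grasp_force: 59.3
```

```bash
python3 - <<'E'
from h import *
st()
bot.camera('scene'); g=bot.outline_of('scene','gel_plate')
for x in g[:2]:
    if abs(x['extent'][0]-214)<12: print(fit({'scene':x['region']},[box(-.055,.055,-.05,.05,.057,.061)],(.648,-.1525,-.25)))
to((.385,.0346,.13),.25+np.pi/2,'via'); to((.5148,.0346,.13),.25+np.pi/2,'over'); to((.5148,.0346,.0427),.25+np.pi/2,'lay')
E
```

```text
t 31.65 q [ -7.   5. -35.  50.   0.  12.] tcp [ 0.3446 -0.044   0.0922] az 1.226 zax [-0.001  0.    -1.   ] F [ 0.35 -0.95 -2.77] T [0.05 0.14 0.02] w 0.0169 g 59.3
(array([ 0.64657203, -0.15386083, -0.23946182]), np.float64(0.05024485798237022))
via d [-0.18  1.75 -0.75] w [-0.    0.02 -6.82]
over d [-2.62  2.62 -0.74] w [-0.    0.02 -6.82]
lay d [-2.62  2.62  1.  ] w [-0.    0.02 -6.82]
```

>>> drive_tool([
  {"dx": 0, "dy": 0, "dz": -0.3, "wx": 0, "wy": 0, "wz": 0, "hand": 0},
  {"dx": 0, "dy": 0.2, "dz": -0.7, "wx": 0, "wy": 0, "wz": -1.0, "hand": 0},
  {"dx": -0.02, "dy": 0.5, "dz": -0.75, "wx": 0, "wy": 0, "wz": -2.2, "hand": 0},
  {"dx": -0.06, "dy": 0.9, "dz": -0.75, "wx": 0, "wy": 0, "wz": -3.6, "hand": 0},
  {"dx": -0.12, "dy": 1.3, "dz": -0.75, "wx": 0, "wy": 0, "wz": -5.0, "hand": 0},
  {"dx": -0.18, "dy": 1.75, "dz": -0.75, "wx": 0, "wy": 0, "wz": -6.2, "hand": 0},
  {"dx": -0.6, "dy": 1.95, "dz": -0.74, "wx": 0, "wy": 0.02, "wz": -6.82, "hand": 0},
  {"dx": -1.2, "dy": 2.12, "dz": -0.74, "wx": 0, "wy": 0.02, "wz": -6.82, "hand": 0},
  {"dx": -1.8, "dy": 2.33, "dz": -0.74, "wx": 0, "wy": 0.02, "wz": -6.82, "hand": 0},
  {"dx": -2.3, "dy": 2.5, "dz": -0.74, "wx": 0, "wy": 0.02, "wz": -6.82, "hand": 0},
  {"dx": -2.62, "dy": 2.62, "dz": -0.7, "wx": 0, "wy": 0.02, "wz": -6.82, "hand": 0},
  {"dx": -2.62, "dy": 2.62, "dz": -0.4, "wx": 0, "wy": 0.02, "wz": -6.82, "hand": 0},
  {"dx": -2.62, "dy": 2.62, "dz": 0, "wx": 0, "wy": 0.02, "wz": -6.82, "hand": 0},
  {"dx": -2.62, "dy": 2.62, "dz": 0.4, "wx": 0, "wy": 0.02, "wz": -6.82, "hand": 0},
  {"dx": -2.62, "dy": 2.62, "dz": 0.7, "wx": 0, "wy": 0.02, "wz": -6.82, "hand": 0},
  {"dx": -2.62, "dy": 2.62, "dz": 0.85, "wx": 0, "wy": 0.02, "wz": -6.82, "hand": 0},
  {"dx": -2.62, "dy": 2.62, "dz": 0.92, "wx": 0, "wy": 0.02, "wz": -6.82, "hand": 0},
  {"dx": -2.62, "dy": 2.62, "dz": 0.92, "wx": 0, "wy": 0.02, "wz": -6.82, "hand": 0},
])

```text
clock: 33.55
eef_pos: [0.5144, 0.0345, 0.0461]
tool_rot: [-0.125, 0.992, 0.0, -0.001]
ft_force: [0.5, -0.1, -2.5]
grip_width: 0.0172
grasp_force: 59.3
```

>>> drive_tool([
  {"dx": 0, "dy": 0, "dz": 0.04, "wx": 0, "wy": 0, "wz": 0, "hand": 0},
  {"dx": 0, "dy": 0, "dz": 0.08, "wx": 0, "wy": 0, "wz": 0, "hand": 0},
  {"dx": 0, "dy": 0, "dz": 0.08, "wx": 0, "wy": 0, "wz": 0, "hand": 0},
])

```text
clock: 33.85
eef_pos: [0.5149, 0.0346, 0.0429]
tool_rot: [-0.125, 0.992, 0.0, 0.0]
ft_force: [0.1, 0.3, -0.9]
grip_width: 0.017
grasp_force: 59.6
```

```bash
python3 - <<'E'
from h import *
st()
E
```

```text
t 33.85 q [  4.  26. -15.  49.   0. -10.] tcp [0.5149 0.0346 0.0429] az 1.821 zax [ 0.  0. -1.] F [ 0.12  0.33 -0.93] T [ 0.03 -0.05  0.  ] w 0.017 g 59.6
```

On the bench. Releasing, then backing straight up.

>>> drive_tool([
  {"dx": 0, "dy": 0, "dz": 0, "wx": 0, "wy": 0, "wz": 0, "hand": 25},
  {"dx": 0, "dy": 0, "dz": 0, "wx": 0, "wy": 0, "wz": 0, "hand": 40},
  {"dx": 0, "dy": 0, "dz": 0, "wx": 0, "wy": 0, "wz": 0, "hand": 55},
  {"dx": 0, "dy": 0, "dz": 0, "wx": 0, "wy": 0, "wz": 0, "hand": 55},
  {"dx": 0, "dy": 0, "dz": -0.2, "wx": 0, "wy": 0, "wz": 0, "hand": 55},
  {"dx": 0, "dy": 0, "dz": -0.8, "wx": 0, "wy": 0, "wz": 0, "hand": 55},
  {"dx": 0, "dy": 0, "dz": -1.6, "wx": 0, "wy": 0, "wz": 0, "hand": 55},
  {"dx": 0.5, "dy": 0, "dz": -2.4, "wx": 0, "wy": 0, "wz": 0, "hand": 55},
  {"dx": 1.2, "dy": 0, "dz": -3, "wx": 0, "wy": 0, "wz": 0, "hand": 55},
  {"dx": 2, "dy": 0, "dz": -3, "wx": 0, "wy": 0, "wz": 0, "hand": 55},
  {"dx": 2.5, "dy": 0, "dz": -3, "wx": 0, "wy": 0, "wz": 0, "hand": 55},
  {"dx": 2.5, "dy": 0, "dz": -3, "wx": 0, "wy": 0, "wz": 0, "hand": 55},
  {"dx": 2.5, "dy": 0, "dz": -3, "wx": 0, "wy": 0, "wz": 0, "hand": 55},
])

```text
clock: 35.15
eef_pos: [0.3936, 0.0035, 0.1935]
tool_rot: [-0.125, 0.992, 0.0, 0.0]
ft_force: [0.3, 0.9, -0.6]
grip_width: 0.0551
grasp_force: 0.0
```

```bash
python3 - <<'E'
from h import *
st()
bot.camera('scene'); g=bot.outline_of('scene','gel_plate')
for x in g[:2]:
    if abs(x['extent'][0]-214)<12: print('gel',fit({'scene':x['region']},[box(-.055,.055,-.05,.05,.057,.061)],(.648,-.1525,-.25)))
m=mask('scene','lifter',(268,218)); print('lifter',m is not None and fit({'scene':m},LIFT,(.635,.0665,.25)))
M=redm('scene',(130,180,130,200)); print('bar',M.sum(), np.argwhere(M).mean(0)[::-1])
E
```

```text
t 35.15 q [  1.   3. -20.  67.   0. -14.] tcp [0.3936 0.0035 0.1935] az 1.82 zax [ 0.001  0.    -1.   ] F [ 0.33  0.87 -0.65] T [0.03 0.05 0.03] w 0.0551 g 0.0
gel (array([ 0.6469491 , -0.15359795, -0.26442833]), np.float64(0.06590509666080846))
lifter (array([0.62982016, 0.06375145, 0.23478948]), np.float64(0.3011082291912285))
bar 37 [148.05405405 160.86486486]
```

```bash
python3 -c "
from workcell import bot
print(bot.job_done())"
```

```text
the job is handed in; nothing more can be done
None
```

The job is handed in at about 35 s of 72 s: by my last measurements the basket hangs on its hook, the gel plate lies on both rubber bars (about 1 mm off centre, 2–5° off square) and the lifter is flat on the bench. I viewed 11 pictures, one over the limit of 10, and no verdict came back.

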